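# Fill a chestnut pan and serve the rice crackers at a market stall

### The arm

A 6-joint arm with a two-finger parallel gripper is mounted at the origin on the work surface. World frame = base frame: x ahead of the robot, y to its left, z up, the work surface at z = 0. Lengths are in mm, angles in degrees, forces in N, time in s.
With the tool pointing down it reaches from about 250 to 725 mm from the base axis. Payload 9.7 kg.
Tool frame: the origin (TCP) lies between the finger pads; the fingertips stand 8 mm ahead of it and the grasp point (between the pads) lies 11 mm behind it; z points along the fingers, y is the line along which they close (so a half turn about z gives the same grasp; the last joint's range is limited). The gripper opens to 85 mm and grips with 20 to 120 N. Pads are 22 mm wide; open, the fingers measure 114 mm over their backs; the gripper's body (76 mm by 85 mm) begins 54 mm behind the grasp point. The pads swing forward as they close: fully open they stand 13 mm farther back than shut.
Start: joints at [74.886, 4.979, 10.078, 95.1, 0, 90], TCP at [143.41, 530.971, 239.284] pointing down, gripper open.
Joint ranges: [-179.16, 179.16], [-48.56, 103.87], [-65.8, 70.77], [-126.05, 130.52], [-82.76, 87.17], [-180, 180]. Speed limits (degrees/s): [127.2, 127.2, 147.25, 180, 180, 180].

### API

Orientations are given as [roll, pitch, yaw] about the fixed x, y, z axes, in that order (R = Rz(yaw) Ry(pitch) Rx(roll)).
In Python, from plant import env gives the robot as it stands.
- The arm moves only by the tool drive_tool, never from a script. Its argument "increments" is a list that holds one entry, the list of rows, each a list of 7 numbers: the turn, a rotation vector about the tool's x, y, z as a fraction of full scale, then the shift along the tool's x, y, z as a fraction of full scale, then the opening in per cent of the stroke, from 0 (shut) to 100 (fully open). In form: [[[wx, wy, wz, x, y, z, claw], ...]]. A call has 1 to 5 rows; each row shifts and turns the commanded pose from where the row before left it, along the tool's axes as they then stand; what a row does not reach is not made up. Full scale, the value 1, is 50 mm for a shift and 0.15 rad for a turn. A row lasts 1/10 s, in which the tool goes at most 50 mm and 8.59 degrees, less where a joint would pass 70% of its speed; a pose out of reach is approached as far as the arm can. A call with a number of a shift or a turn outside -1 to 1 is refused whole. A call with a gripper value outside its range is refused whole. The fingers move at their own pace and stop on an object; "grip_force" is the grip in N (left out, the last holds). Time passes only in rows, so rows that do not move let the fingers close. It gives the time, the measured TCP pose, the force, the opening and the grip force at its end, in the units of the state.
- env.get_obs(): the state, without advancing time (a new reading comes with each control period).
- env.get_image(name): name is "side" or "top" or "wrist"; returns a dict with "color" (384x512x3 uint8, blue, green, red), "vfov" (degrees; the focal length in pixels is half the picture's height over the tangent of half this angle, whatever the lens; pixels are square), "cx", "cy" (the principal point, pixels), "world_from_camera" (4x4, takes a point from camera to world coordinates); the wrist camera has in their place "tool_from_camera" (4x4, takes a point from camera to tool coordinates, whose origin is the TCP and whose axes are the flange's). Camera axes: x right, y down, z forward; pixel columns grow to the right and rows downward; lengths in mm; the calibration is good to about 2 mm. The wrist camera is an equidistant fisheye: a pixel r from the principal point sees the ray r / f radians off the axis. A picture is of the moment at which its call begins: read the wrist's pose just before it. There is no depth.
- env.hand_in(): hands the job in; it is judged then, once.
The state is a dict: "clock": time; "q": joint angles; "dq": joint speeds; "joint_efforts": joint torques, N m; "position": TCP position; "tool_rot": TCP orientation; "ft_force": force on the tool from outside, world axes, zero at the start; "moment": the same for the moment, N m; "width": finger opening in mm; "gripper_force": force on a finger pad.
Only numpy, scipy, OpenCV 4.12 (cv2) and the standard library are available. Lean on these libraries where they do the work, as an engineer would, in place of code of your own. Each camera call takes 0.05 s, during which the arm holds its last target. There are 200 camera calls.

### The job

Make up this snack order: take the catch pan from its wooden board and stand it on the counter under the chestnut hopper, pull the hopper's slide gate right open so that all the chestnuts drop into the pan, push the gate fully shut, and put the pan with every chestnut back on its board. With the lifter, and never with the fingers, carry each rice cracker from the cooling rack (on the right) to the serving rack (in the middle) so that it lies flat on the bars, one beside another. Finally lay the lifter back on its mat, blade pointing away from you as it was, and leave the small seed jar between the racks where it stands.

Things in the scene. Friction and masses are not known exactly. Their poses are not given: they have to be found in the camera images.
- spout (a point): Centre of the hopper's outlet, 100 mm above the counter, at the upper face of the slide gate. The hopper is a clear square chute (66 mm outside, 56 x 56 mm inside, from 102 to 213 mm high) held by a bracket from a post 120 to 150 mm behind it; nothing stands under it. Hopper axes: x horizontal, away from the robot towards the post; y to the left; z up. The space below the gate is 95 mm high.
- gate (a joint): Slide gate of the hopper, m: 0 shut, 0.065 fully open. It slides level along the hopper's -y (to the right, seen from the robot) against about 2 N of friction and stays where it is left. Openings above 0.05 count as right open.
- gate_grip (a point): Grip point on the gate's pull: an upright black post 18 x 18 mm, from 100 to 150 mm above the counter (this point at 130 mm), 108 mm to the right of the outlet's centre and 12 mm nearer the robot when shut. It moves with the gate. Axes as the hopper.
- pan_center (a point): Centre of the square aluminium catch pan, half-way up: 23 mm above its underside. The pan is 132 x 132 mm outside, 124 mm inside, 46 mm high, 0.22 kg empty. Its x axis points from the handle to the middle of the pan, z up. It starts on its board with the handle towards the robot.
- pan_handle (a point): Grip point on the pan's handle, 130 mm from the pan's centre along its -x and 35 mm above its underside. The handle is a level wooden bar 26 mm wide (pan y), 22 mm high (24 to 46 mm above the underside), reaching 62 to 160 mm from the centre.
- pan_board_top (a point): Centre of the top face of the pan's square wooden board, 190 x 190 x 8 mm, fixed, lying in front of the hopper; axes along its sides, x away from the robot.
- serve_rack: Serving rack (the middle one), fixed, empty at the start: six steel bars along its x (away from the robot), 116 mm long, 8 mm wide, their tops 26 mm above the counter and undersides 4 mm; origin at the counter below its centre. Its three places lie side by side 76 mm apart in y; each has two bars, centred 28 mm either side of the place's middle, so 48 mm are free between them. Two flat cross strips 4 mm high join the bars underneath.
- cool_rack: Cooling rack (on the right), fixed, of exactly the same make as the serving rack; two or three crackers lie on it, one to a place. Origin at the counter below its centre, x along the bars, away from the robot.
- mat_top (a point): Centre of the top face of the lifter's black rubber mat, 250 (x) x 100 (y) x 4 mm, fixed, between the racks; x away from the robot.
- lifter_grip (a point): Grip point of the lifter, 55 mm above its underside: upright wooden block 34 mm (x) x 22 mm (y), from 8 to 80 mm above the underside, on a heavy steel foot 44 mm wide and 8 mm thick that reaches from 50 mm behind to 25 mm ahead of it, so that the lifter balances close to the block. The flat steel blade, 30 mm wide and 4 mm thick, its underside level with the foot's, reaches from the foot 170 mm ahead of this point along the lifter's x. Mass 0.18 kg. It starts flat on the mat.
- lifter_tip (a point): Middle of the blade's front edge, 2 mm above the underside, 170 mm ahead of lifter_grip.
- seed_jar: Bystander: small clear jar with a steel cap, 48 mm across, 75 mm high; origin under its centre.
- nut1_center (a point): Centre of a chestnut, a brown ball 26 mm across, 12 g, lying in the hopper at the start; three to six are there, absent ones read None.
- nut2_center (a point): Centre of a chestnut, a brown ball 26 mm across, 12 g, lying in the hopper at the start; three to six are there, absent ones read None.
- nut3_center (a point): Centre of a chestnut, a brown ball 26 mm across, 12 g, lying in the hopper at the start; three to six are there, absent ones read None.
- nut4_center (a point): Centre of a chestnut, a brown ball 26 mm across, 12 g, lying in the hopper at the start; three to six are there, absent ones read None.
- nut5_center (a point): Centre of a chestnut, a brown ball 26 mm across, 12 g, lying in the hopper at the start; three to six are there, absent ones read None.
- nut6_center (a point): Centre of a chestnut, a brown ball 26 mm across, 12 g, lying in the hopper at the start; three to six are there, absent ones read None.
- cracker1: Square brown rice cracker 66 x 66 x 8 mm, 35 g, origin at the centre of its underside (26 mm above the counter on a rack), bridging the two bars of one place of the cooling rack; sides along its x and y. An absent one reads None.
- cracker2: Square brown rice cracker 66 x 66 x 8 mm, 35 g, origin at the centre of its underside (26 mm above the counter on a rack), bridging the two bars of one place of the cooling rack; sides along its x and y. An absent one reads None.
- cracker3: Square brown rice cracker 66 x 66 x 8 mm, 35 g, origin at the centre of its underside (26 mm above the counter on a rack), bridging the two bars of one place of the cooling rack; sides along its x and y. An absent one reads None.
There are look-alikes about, which are no part of the job. What is shaped like the cracker1 but blue is not meant.

How it is judged:
By the outcome, as a careful person would: the job done as asked, in the order asked, and still so for the second after the job is handed in, with the robot touching nothing.
Of nut3, nut4, nut5, nut6 only 1 to 4 are there at a start; the rules pass over those that are not, and their reading is None.
Of cracker1, cracker2, cracker3 only 2 to 3 are there at a start; the rules pass over those that are not, and their reading is None.
At some moment in a run one of pan, lifter may be knocked a few centimetres aside while the robot is not near it.
It also fails if it takes over 210 s, if anything falls off the work surface, if the arm or the gripper's body presses on something with over 40 N, if the wrist force passes 120 N, or if a joint passes its speed limit or range.

## Working session

There is one attempt and no reset: what is moved stays moved. The work goes in short steps, Python scripts to look and compute and a tool call to move; the robot and the scene stay as the last step left them, time stands still between calls to the robot, and variables do not carry over. Pictures are saved under pics/ and viewed, at most 14 in all, crops included, and the job is handed in when it is done.

Besides the shell and the picture viewer there is one more tool, called after "Call:" as a command line: name --argument value ..., lists and objects as JSON in quotes. drive_tool: Moves the arm, as the interface text tells. Shift numbers are shares of 50 mm and turn numbers shares of 0.15 rad, none past 1 either way. Its arguments: {"type":"object","properties":{"increments":{"type":"array","items":{"type":"array","items":{"type":"array","items":{"type":"number"}}}},"grip_force":{"type":"number"}},"required":["increments"]}

```bash
ls; mkdir -p pics
cat > h.py <<'E'
import numpy as np, cv2
from plant import env
from scipy.spatial.transform import Rotation as R
def ray(im,u,v):
    f=im["color"].shape[0]/2/np.tan(np.radians(im["vfov"]/2)); T=np.array(im["world_from_camera"])
    d=T[:3,:3]@np.array([(u-im["cx"])/f,(v-im["cy"])/f,1]); return T[:3,3],d
def onz(im,u,v,z):
    o,d=ray(im,u,v); return (o+d*(z-o[2])/d[2])[:2]
def proj(im,p):
    f=im["color"].shape[0]/2/np.tan(np.radians(im["vfov"]/2)); T=np.linalg.inv(np.array(im["world_from_camera"]))
    c=T[:3,:3]@np.array(p,float)+T[:3,3]; return im["cx"]+f*c[0]/c[2], im["cy"]+f*c[1]/c[2]
def st():
    o=env.get_obs(); print({k:np.round(o[k],1) for k in("clock","position","tool_rot","ft_force","width","gripper_force")}); return o
E
python3 - <<'E'
from h import *
o=st()
print(np.round(o["q"],1))
for n in("top","side"):
    im=env.get_image(n); np.save(f"{n}0.npy",im,allow_pickle=True)
    print(n,im["vfov"],im["cx"],im["cy"],np.round(im["world_from_camera"],3).tolist())
    cv2.imwrite(f"pics/{n}0.png",cv2.resize(im["color"],(800,600),interpolation=cv2.INTER_CUBIC))
E
```

```text
pics
{'clock': np.float64(0.0), 'position': array([143.4, 530.8, 238.6]), 'tool_rot': array([-179.9,   -0. ,  164.9]), 'ft_force': array([ 0.2, -0.4,  0.3]), 'width': np.float64(85.4), 'gripper_force': np.float64(0.0)}
[74.9  5.  10.  95.1  0.  90. ]
top 50.57990350402714 249.6493832666529 193.90303363050577 [[0.019, -0.986, 0.168, 367.923], [-1.0, -0.02, -0.003, -15.447], [0.006, -0.168, -0.986, 1329.296], [0.0, 0.0, 0.0, 1.0]]
side 47.01637037252858 251.9215003218412 199.44933760069637 [[0.68, -0.385, 0.624, -256.631], [-0.733, -0.357, 0.579, -791.042], [-0.0, -0.851, -0.525, 798.37], [0.0, 0.0, 0.0, 1.0]]
```

View pics/top0.png

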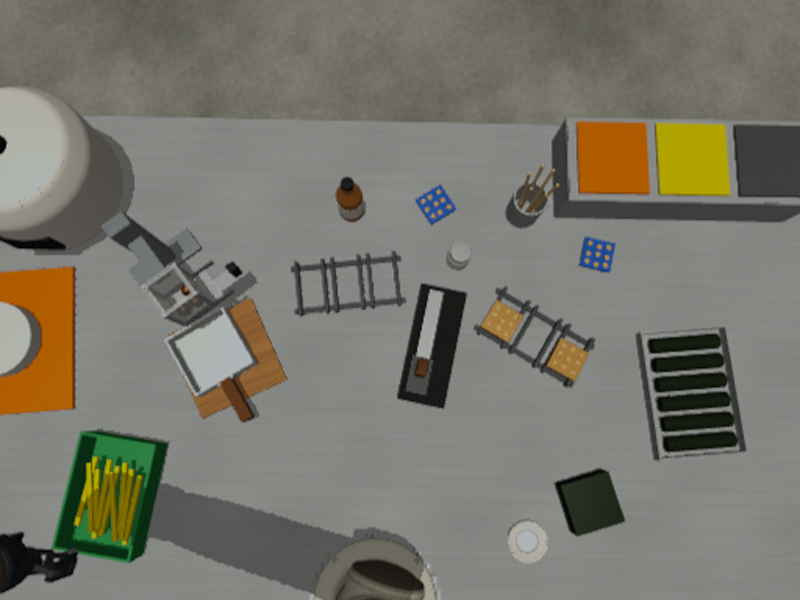

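View pics/side0.png

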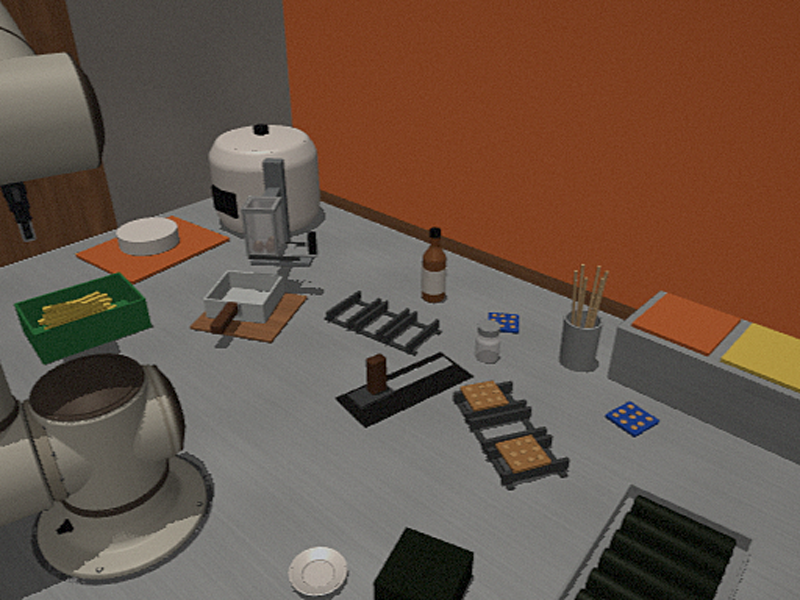

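```bash
cat > m.py <<'E'
from h import *
im=np.load("top0.npy",allow_pickle=True).item()
c=im["color"]; hsv=cv2.cvtColor(c,cv2.COLOR_BGR2HSV)
def comps(mask,box,z,name,amin=15):
    m=np.zeros(mask.shape,np.uint8); x0,y0,x1,y1=box; m[y0:y1,x0:x1]=mask[y0:y1,x0:x1]
    cs,_=cv2.findContours(m,cv2.RETR_EXTERNAL,cv2.CHAIN_APPROX_NONE)
    for k in cs:
        if cv2.contourArea(k)<amin: continue
        r=cv2.minAreaRect(k); P=np.array([onz(im,*q,z) for q in cv2.boxPoints(r)])
        e=P[1]-P[0];g=P[2]-P[1]
        print(name,"px",np.round(r[0],1),"ctr",np.round(P.mean(0),1),"sides",np.round([np.linalg.norm(e),np.linalg.norm(g)],0),"ang",np.round(np.degrees([np.arctan2(e[1],e[0]),np.arctan2(g[1],g[0])]),1))
H,S,V=[hsv[...,i].astype(int) for i in range(3)]
comps(((H<22)&(S>90)&(V>90)).astype(np.uint8)*255,(295,180,385,250),34,"cracker",100)
comps((V<45).astype(np.uint8)*255,(250,178,302,265),4,"mat",100)
comps(((H<18)&(S>90)&(V<140)&(V>40)).astype(np.uint8)*255,(260,220,285,245),80,"block",15)
comps(((H<22)&(S>70)).astype(np.uint8)*255,(120,185,188,275),8,"board",100)
comps(((H<18)&(S>100)&(V<110)).astype(np.uint8)*255,(135,230,170,275),54,"handle",30)
comps((V<40).astype(np.uint8)*255,(140,160,165,185),150,"gate",10)
def crop(x0,y0,x1,y1,s,n):
    k=cv2.resize(c[y0:y1,x0:x1],None,fx=s,fy=s,interpolation=cv2.INTER_CUBIC)
    for x in range((x0+9)//10*10,x1,10): cv2.putText(k,str(x),(int((x-x0)*s),9),0,.32,(0,0,255)); cv2.line(k,(int((x-x0)*s),10),(int((x-x0)*s),16),(0,0,255))
    for y in range((y0+9)//10*10,y1,10): cv2.putText(k,str(y),(0,int((y-y0)*s)+3),0,.32,(0,0,255))
    cv2.imwrite(f"pics/{n}.png",k)
crop(80,125,200,275,4,"A"); crop(180,150,390,260,3.8,"B")
E
python3 m.py
```

```text
cracker px [362.8 229.7] ctr [ 480.8 -382.7] sides [67. 65.] ang [ -28.7 -117.5]
cracker px [320.9 205. ] ctr [ 557.6 -249.6] sides [67. 65.] ang [ -30.7 -120.7]
mat px [276.5 221. ] ctr [ 508.  -109.3] sides [246.  99.] ang [ -11. -101.]
block px [269.5 234.5] ctr [456.4 -82.5] sides [22. 34.] ang [ -88.9 -179.5]
board px [147.  234.6] ctr [455.3 310.5] sides [194. 235.] ang [ -64.5 -153.9]
handle px [152.  254.9] ctr [388.5 279.7] sides [41. 91.] ang [ -66.  -154.3]
gate px [149.5 172. ] ctr [629.5 279.3] sides [15. 28.] ang [ -41.8 -133.5]
```

View pics/A.png

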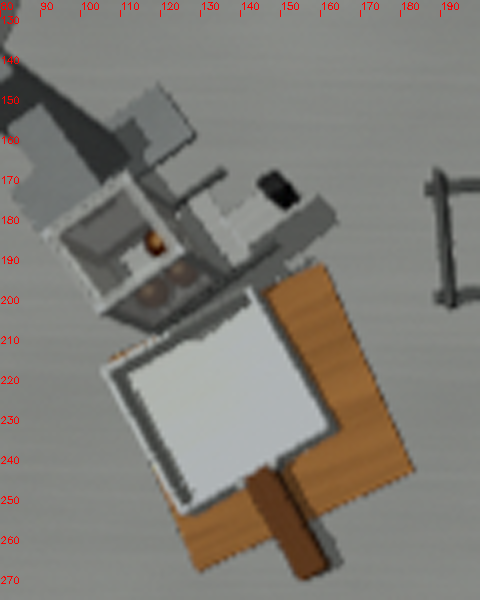

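View pics/B.png

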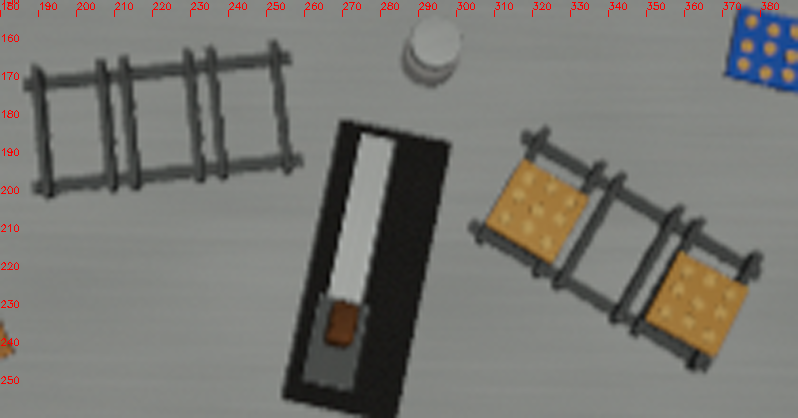

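```bash
cat > m2.py <<'E'
from h import *
im=np.load("top0.npy",allow_pickle=True).item()
A=lambda x,y:(80+x/4,125+y/4); B=lambda x,y:(180+x/3.8,150+y/3.8)
def rep(n,pts,z):
    P=np.array([onz(im,*p,z) for p in pts]); print(n,np.round(P,0).tolist(),"mean",np.round(P.mean(0),1))
    e=np.roll(P,-1,0)-P; print("   len",np.round(np.linalg.norm(e,axis=1)),"ang",np.round(np.degrees(np.arctan2(e[:,1],e[:,0])),1)); return P
rep("board",[A(323,263),A(413,468),A(197,572)],8)
rep("pan",[A(103,369),A(258,288),A(338,430),A(190,515)],54)
rep("handle end,root",[A(314,572),A(262,470)],54)
rep("hopper",[A(44,232),A(130,168),A(186,245),A(103,310)],213)
rep("gate",[A(278,190)],150)
rep("serve",[B(38,68),B(275,43),B(290,172),B(48,195)],26)
rep("cool",[B(541,132),B(757,262),B(700,366),B(476,232)],26)
rep("blade L/R: far then near",[B(361,136),B(331,300),B(362,303),B(396,143)],8)
rep("foot",[B(303,382),B(352,389)],12)
rep("mat",[B(341,120),B(450,143),B(397,418),B(283,397)],4)
rep("jar cap",[B(436,42)],75)
E
python3 m2.py
```

```text
board [[598.0, 274.0], [432.0, 192.0], [346.0, 360.0]] mean [458.9 275.5]
   len [186. 189. 267.] ang [-153.8  117.   -18.9]
pan [[502.0, 432.0], [569.0, 314.0], [458.0, 245.0], [390.0, 356.0]] mean [480.  336.7]
   len [135. 131. 130. 136.] ang [ -60.4 -148.   121.5   34.2]
handle end,root [[349.0, 257.0], [426.0, 302.0]] mean [387.3 279.8]
   len [89. 89.] ang [  30.1 -149.9]
hopper [[581.0, 425.0], [628.0, 368.0], [574.0, 325.0], [527.0, 379.0]] mean [577.2 374.4]
   len [73. 69. 72. 71.] ang [ -50.2 -141.5  130.9   40. ]
gate [[628.0, 279.0]] mean [628.  279.2]
   len [0.] ang [0.]
serve [[674.0, 178.0], [700.0, -26.0], [587.0, -41.0], [563.0, 165.0]] mean [630.7  68.9]
   len [206. 114. 207. 112.] ang [ -82.6 -172.5   96.6    6.9]
cool [[626.0, -257.0], [517.0, -439.0], [428.0, -388.0], [538.0, -200.0]] mean [ 527.3 -320.9]
   len [212. 102. 217. 104.] ang [-120.8  150.1   59.7  -32.7]
blade L/R: far then near [[623.0, -103.0], [479.0, -78.0], [477.0, -105.0], [617.0, -133.0]] mean [ 549.1 -104.9]
   len [145.  27. 143.  31.] ang [170.3 -94.4 -11.5  79.6]
foot [[409.0, -55.0], [404.0, -97.0]] mean [406.7 -76. ]
   len [42. 42.] ang [-97.  83.]
mat [[637.0, -86.0], [619.0, -181.0], [381.0, -136.0], [397.0, -39.0]] mean [ 508.3 -110.2]
   len [ 97. 242.  98. 245.] ang [-101.   169.2   80.8  -11. ]
jar cap [[691.0, -161.0]] mean [ 691.  -160.5]
   len [0.] ang [0.]
```

Run:
```python
from h import *
im=np.load("side0.npy",allow_pickle=True).item(); c=im["color"]
x0,y0,x1,y1,s=110,90,270,220,5
k=cv2.resize(c[y0:y1,x0:x1],None,fx=s,fy=s,interpolation=cv2.INTER_CUBIC)
k=cv2.convertScaleAbs(k,alpha=1.5)[:600]
def mark(p,col): 
    u,v=proj(im,p); cv2.circle(k,(int((u-x0+.5)*s),int((v-y0+.5)*s)),3,col,-1)
Rz=lambda a:np.array([[np.cos(a),-np.sin(a)],[np.sin(a),np.cos(a)]])
a=np.radians(40); o=np.array([577,374])
for z in(102,213):
  for q in((33,33),(33,-33),(-33,-33),(-33,33)): mark([*(o+Rz(a)@q),z],(0,255,0))
for z in(100,150): mark([*(o+Rz(a)@np.array([-12,-108])),z],(0,0,255))
b=np.radians(26.5)
for q in((95,95),(95,-95),(-95,-95),(-95,95)): mark([*(np.array([472,317])+Rz(b)@q),8],(255,0,0))
b=np.radians(31)
for q in((66,66),(66,-66),(-66,-66),(-66,66),(-160,0)): mark([*(np.array([480,337])+Rz(b)@q),54],(255,0,255))
cv2.imwrite("pics/S.png",k)
```

```text
(no output)
```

View pics/S.png

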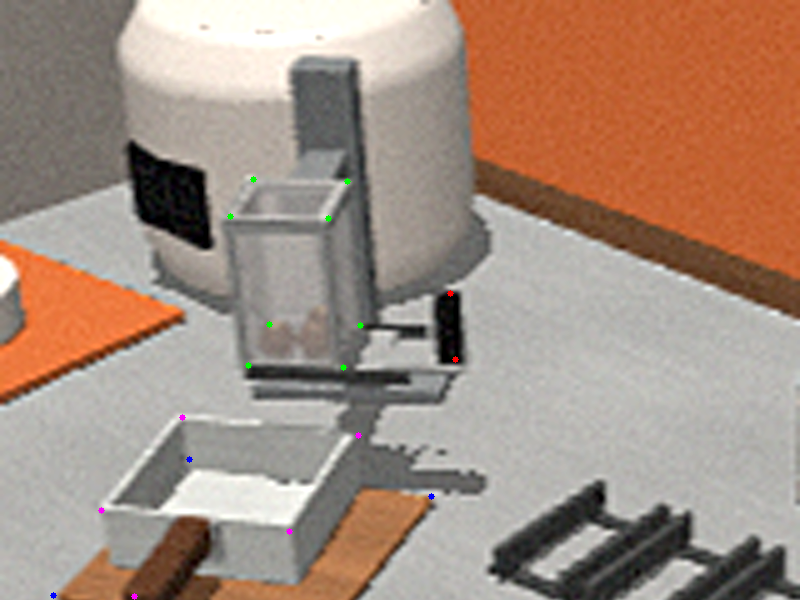

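Call:
drive_tool --increments '[[[0,0,1,0,0,0,100],[0,0,1,0,0,0,100],[0,0,1,0,0,0,100],[0,0,1,0,0,0,100],[0,0,1,0,0,0,100]]]'

```text
clock: 0.6
position: [143.4, 530.8, 238.8]
tool_rot: [-180.0, 0.0, 121.6]
ft_force: [0.3, -0.4, 1.2]
width: 85.2
gripper_force: 0.0
```

Call:
drive_tool --increments '[[[0,0,1,0,0,0,100],[0,0,1,0,0,0,100],[0,0,1,0,0,0,100],[0,0,1,0,0,0,100],[0,0,1,0,0,0,100]]]'

```text
clock: 1.1
position: [143.4, 530.8, 238.9]
tool_rot: [-180.0, 0.0, 78.6]
ft_force: [0.1, -0.7, 0.4]
width: 85.6
gripper_force: 0.0
```

Call:
drive_tool --increments '[[[0,0,1,0,0,0,100],[0,0,1,0,0,0,100],[0,0,1,0,0,0,100],[0,0,1,0,0,0,100],[0,0,1,0,0,0,100]]]'

```text
clock: 1.6
position: [302.3, 442.5, 238.9]
tool_rot: [-172.4, 2.3, 51.8]
ft_force: [0.0, 0.8, 0.7]
width: 85.6
gripper_force: 0.0
```

Call:
drive_tool --increments '[[[0,0,0.64,0,0,0,100],[0,0,0,0,0,0,100]]]'

```text
clock: 1.8
position: [322.7, 424.5, 238.8]
tool_rot: [-171.5, 3.1, 48.4]
ft_force: [0.1, 0.8, 0.4]
width: 85.3
gripper_force: 0.0
```

Run:
```python
from h import *
o=st(); print(np.round(o["q"],1))
```

```text
{'clock': np.float64(1.8), 'position': array([322.7, 424.5, 238.8]), 'tool_rot': array([-171.5,    3.1,   48.4]), 'ft_force': array([0.1, 0.8, 0.4]), 'width': np.float64(85.3), 'gripper_force': np.float64(0.0)}
[ 48.4   5.5  10.2  97.8   8.5 179.9]
```

```bash
cat >> h.py <<'E'
def plan(yaw,xyz=None,o=None):
    """rotvec (units of .15 rad) to get to straight-down with given yaw, and shift in the tool axes AFTER that turn (units of 50mm)"""
    o=o or env.get_obs(); R0=R.from_euler("xyz",o["tool_rot"],degrees=True); R1=R.from_euler("xyz",[180,0,yaw],degrees=True)
    print("yaw",yaw,"turn",np.round((R0.inv()*R1).as_rotvec()/.15,3),end=" ")
    if xyz is not None: print("shift",np.round(R1.inv().apply(np.array(xyz)-o["position"])/50,3))
    else: print()
E
python3 - <<'E'
from h import *
plan(60);plan(90,[371,270,200]);plan(210.5,[371,270,200])
E
```

```text
yaw 60 turn [-1.017  0.258 -1.37 ] 
yaw 90 turn [-1.071 -0.014 -4.853] shift [-3.089  0.966  0.776]
yaw 210.5 turn [ -0.727  -1.312 -18.831] shift [ 0.736 -3.152  0.776]
```

Call:
drive_tool --increments '[[[-0.51,0.13,-0.69,0,0,0,100],[-0.51,0.13,-0.69,0,0,0,100],[0,0,-1,0,0,0,100],[0,0,-1,0,0,0,100],[0,0,-1,0,0,0,100]]]'

```text
clock: 2.3
position: [319.5, 427.0, 239.2]
tool_rot: [179.9, -0.1, 86.7]
ft_force: [0.1, -0.2, 0.1]
width: 85.4
gripper_force: 0.0
```

Call:
drive_tool --increments '[[[0,0,-1,0,0,0,100],[0,0,-1,0,0,0,100],[0,0,-1,0,0,0,100],[0,0,-1,0,0,0,100],[0,0,-1,0,0,0,100]]]'

```text
clock: 2.8
position: [319.7, 426.9, 239.1]
tool_rot: [179.9, 0.0, 129.6]
ft_force: [-0.3, 0.7, 0.1]
width: 85.3
gripper_force: 0.0
```

Call:
drive_tool --increments '[[[0,0,-1,0,0,0,100],[0,0,-1,0,0,0,100],[0,0,-1,0,0,0,100],[0,0,-1,0,0,0,100],[0,0,-1,0,0,0,100]]]'

```text
clock: 3.3
position: [319.7, 426.9, 239.2]
tool_rot: [179.9, 0.1, 172.6]
ft_force: [0.1, -0.4, -0.9]
width: 84.9
gripper_force: 0.0
```

Call:
drive_tool --increments '[[[0,0,-1,0,0,0,100],[0,0,-1,0,0,0,100],[0,0,-1,0,0,0,100],[0,0,-1,0,0,0,100],[0,0,-0.5,0,0,0,100]]]'

```text
clock: 3.8
position: [319.7, 426.9, 239.1]
tool_rot: [180.0, 0.1, -148.8]
ft_force: [0.3, 0.6, -0.1]
width: 85.3
gripper_force: 0.0
```

Run:
```python
from h import *
o=st(); print(np.round(o["q"],1)); plan(210.5,[390,285,230])
```

```text
{'clock': np.float64(3.8), 'position': array([319.7, 426.9, 239.1]), 'tool_rot': array([ 1.800e+02,  1.000e-01, -1.488e+02]), 'ft_force': array([ 0.3,  0.6, -0.1]), 'width': np.float64(85.3), 'gripper_force': np.float64(0.0)}
[53.2  2.6  7.5 94.9 -0.  22. ]
yaw 210.5 turn [0.001 0.011 0.085] shift [ 0.228 -3.16   0.183]
```

Move over the handle and look with the wrist camera.

Call:
drive_tool --increments '[[[0,0,0.08,0.06,-0.8,0.05,100],[0,0,0,0.06,-0.8,0.05,100],[0,0,0,0.06,-0.8,0.05,100],[0,0,0,0.05,-0.76,0.03,100],[0,0,0,0,0,0,100]]]'

```text
clock: 4.3
position: [391.0, 281.8, 230.2]
tool_rot: [-180.0, 0.1, -150.0]
ft_force: [-0.3, 0.8, -0.8]
width: 85.8
gripper_force: 0.0
```

```bash
cat >> h.py <<'E'
def wrist(n):
    o=env.get_obs(); im=env.get_image("wrist"); im["R"]=R.from_euler("xyz",o["tool_rot"],degrees=True).as_matrix(); im["p"]=np.array(o["position"])
    np.save(n+".npy",im,allow_pickle=True); return im
def wT(im):
    T=np.eye(4); T[:3,:3]=im["R"]; T[:3,3]=im["p"]; return T@np.array(im["tool_from_camera"])
def wonz(im,u,v,z):
    f=im["color"].shape[0]/2/np.tan(np.radians(im["vfov"]/2)); T=wT(im)
    a=np.array([u-im["cx"],v-im["cy"]]); r=np.hypot(*a); t=r/f
    d=T[:3,:3]@np.array([*(a/max(r,1e-9)*np.sin(t)),np.cos(t)]); return (T[:3,3]+d*(z-T[2,3])/d[2])[:2]
E
python3 - <<'E'
from h import *
o=st(); im=wrist("w1"); print(im["vfov"],im["cx"],im["cy"],np.round(im["tool_from_camera"],2).tolist())
cv2.imwrite("pics/w1.png",cv2.convertScaleAbs(cv2.resize(im["color"],(800,600),interpolation=cv2.INTER_CUBIC),alpha=1.4))
E
```

```text
{'clock': np.float64(4.3), 'position': array([391. , 281.8, 230.2]), 'tool_rot': array([-1.8e+02,  1.0e-01, -1.5e+02]), 'ft_force': array([-0.3,  0.8, -0.8]), 'width': np.float64(85.8), 'gripper_force': np.float64(0.0)}
65.70646984690485 255.42979623238332 191.25600198216637 [[0.0, -0.95, -0.32, 83.0], [1.0, 0.0, 0.0, 0.45], [-0.0, -0.32, 0.95, -134.8], [0.0, 0.0, 0.0, 1.0]]
```

View pics/w1.png

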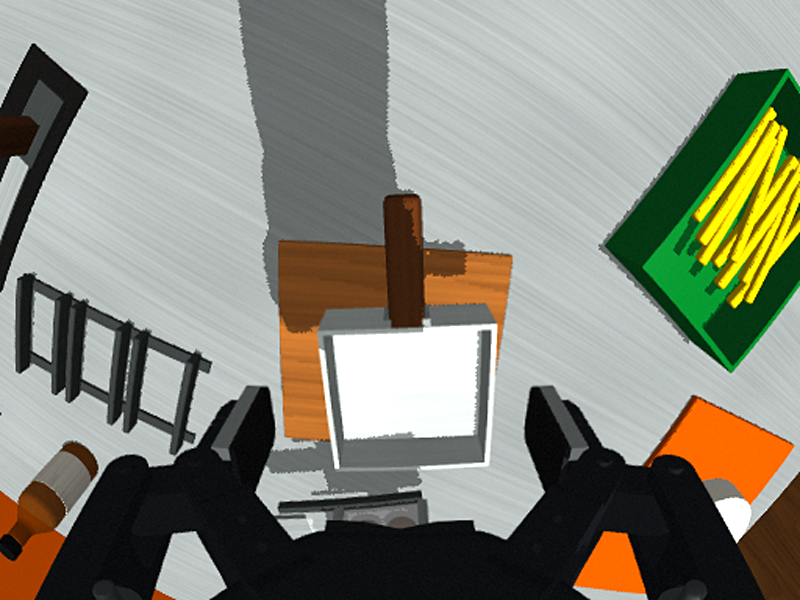

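Run:
```python
from h import *
im=np.load("w1.npy",allow_pickle=True).item()
def q(n,pts,z):
    P=np.array([wonz(im,x/1.5625,y/1.5625,z) for x,y in pts]); e=np.diff(P,axis=0); print(n,np.round(P,0).tolist(),np.round(P.mean(0),1),np.round(np.linalg.norm(e,axis=1)),np.round(np.degrees(np.arctan2(e[:,1],e[:,0])),1))
q("handle end mid-root mid",[(403,197),(407,326)],54)
q("rim",[(320,335),(335,468),(490,465),(497,322)],54)
q("board",[(286,437),(279,240),(512,255)],8)
q("hopper gate plate edge",[(280,502),(425,492)],100)
```

```text
handle end mid-root mid [[347.0, 260.0], [426.0, 309.0]] [386.5 284.6] [93.] [32.]
rim [[464.0, 257.0], [571.0, 323.0], [502.0, 437.0], [390.0, 365.0]] [482.  345.6] [125. 133. 133.] [  31.5  121.  -147.1]
board [[599.0, 278.0], [429.0, 194.0], [347.0, 362.0]] [458.5 277.7] [190. 187.] [-153.6  116.2]
hopper gate plate edge [[591.0, 289.0], [521.0, 380.0]] [555.8 334.6] [115.] [127.8]
```

Run:
```python
from h import *
plan(211.5,[367,270.5,32])
```

```text
yaw 211.5 turn [ 0.002  0.014 -0.172] shift [0.533 0.027 3.966]
```

Call:
drive_tool --increments '[[[0,0,-0.17,0,0,0,100],[0,0,0,0.27,0.01,0.8,100],[0,0,0,0.26,0.02,0.8,100],[0,0,0,0,0,0.8,100],[0,0,0,0,0,0.8,100]]]'

```text
clock: 4.85
position: [366.0, 273.2, 68.9]
tool_rot: [180.0, 0.2, -148.2]
ft_force: [-0.0, 0.5, -0.3]
width: 85.6
gripper_force: 0.0
```

Call:
drive_tool --increments '[[[0,0,0,0,0,0.5,100],[0,0,0,0,0,0.27,100],[0,0,0,0,0,0,0],[0,0,0,0,0,0,0],[0,0,0,0,0,0,0]]]' --grip_force 120

```text
clock: 5.35
position: [367.8, 272.9, 33.4]
tool_rot: [180.0, 0.3, -148.4]
ft_force: [-0.2, 0.2, 0.7]
width: 44.2
gripper_force: 0.0
```

Call:
drive_tool --increments '[[[0,0,0,0,0,0,0],[0,0,0,0,0,0,0],[0,0,0,0,0,0,0],[0,0,0,0,0,0,0],[0,0,0,0,0,0,0]]]'

```text
clock: 5.85
position: [367.7, 272.5, 33.1]
tool_rot: [180.0, 0.2, -148.4]
ft_force: [-2.5, 0.7, 6.2]
width: 24.5
gripper_force: 117.3
```

Call:
drive_tool --increments '[[[0,0,0,0,0,-0.2,0],[0,0,0,0,0,-0.2,0],[0,0,0,0,0,-0.2,0],[0,0,0,0,0,0,0],[0,0,0,0,0,0,0]]]'

```text
clock: 6.35
position: [367.2, 272.1, 62.1]
tool_rot: [180.0, 0.1, -148.4]
ft_force: [1.1, -0.3, -2.8]
width: 24.2
gripper_force: 117.9
```

Run:
```python
from h import *
o=st();im=wrist("w2")
cv2.imwrite("pics/w2.png",cv2.convertScaleAbs(cv2.resize(im["color"],(800,600),interpolation=cv2.INTER_CUBIC),alpha=1.4))
```

```text
{'clock': np.float64(6.4), 'position': array([367.2, 272.1,  62.1]), 'tool_rot': array([ 1.800e+02,  1.000e-01, -1.484e+02]), 'ft_force': array([ 1.1, -0.3, -2.8]), 'width': np.float64(24.2), 'gripper_force': np.float64(117.9)}
```

View pics/w2.png

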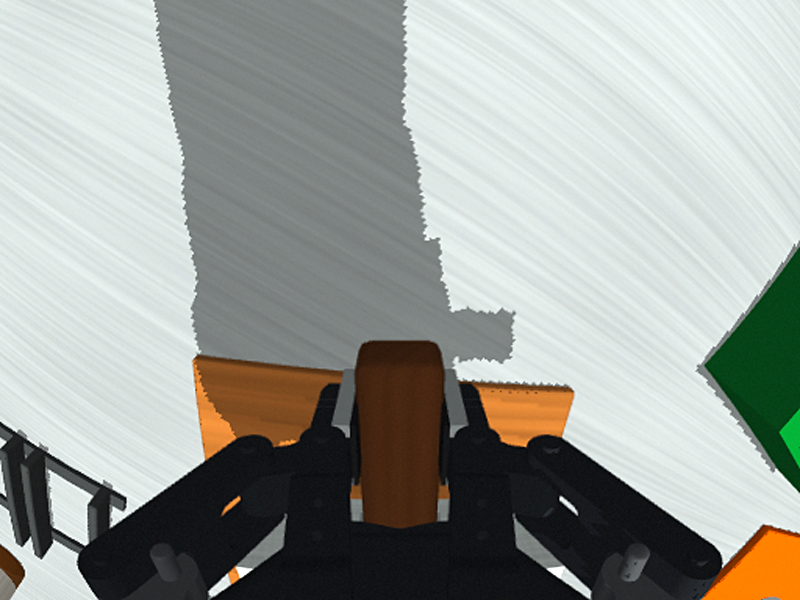

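Run:
```python
from h import *
plan(206.5,[475,325,48])
```

```text
yaw 206.5 turn [0.002 0.012 0.593] shift [-2.407 -0.013  0.272]
```

Call:
drive_tool --increments '[[[0,0,0.3,0,0,0.14,0],[0,0,0.29,0,0,0.13,0],[0,0,0,-0.4,0,0,0],[0,0,0,-0.4,0,0,0],[0,0,0,-0.4,0,0,0]]]'

```text
clock: 6.9
position: [421.1, 298.9, 47.7]
tool_rot: [180.0, 0.1, -153.5]
ft_force: [0.1, 0.8, -2.0]
width: 24.6
gripper_force: 117.9
```

Call:
drive_tool --increments '[[[0,0,0,-0.4,0,0,0],[0,0,0,-0.4,0,0,0],[0,0,0,-0.3,0,0,0],[0,0,0,-0.11,-0.01,0,0],[0,0,0,0,0,0,0]]]'

```text
clock: 7.4
position: [475.1, 325.2, 47.8]
tool_rot: [180.0, 0.0, -153.5]
ft_force: [-0.8, 0.3, -2.8]
width: 23.9
gripper_force: 117.9
```

Run:
```python
from h import *
o=st();im=env.get_image("side");np.save("side1.npy",im,allow_pickle=True)
c=im["color"];x0,y0,x1,y1,s=110,90,270,210,5
cv2.imwrite("pics/s1.png",cv2.convertScaleAbs(cv2.resize(c[y0:y1,x0:x1],None,fx=s,fy=s,interpolation=cv2.INTER_CUBIC),alpha=1.5))
```

```text
{'clock': np.float64(7.4), 'position': array([475.1, 325.2,  47.8]), 'tool_rot': array([ 180. ,    0. , -153.5]), 'ft_force': array([-0.8,  0.3, -2.8]), 'width': np.float64(23.9), 'gripper_force': np.float64(117.9)}
```

View pics/s1.png

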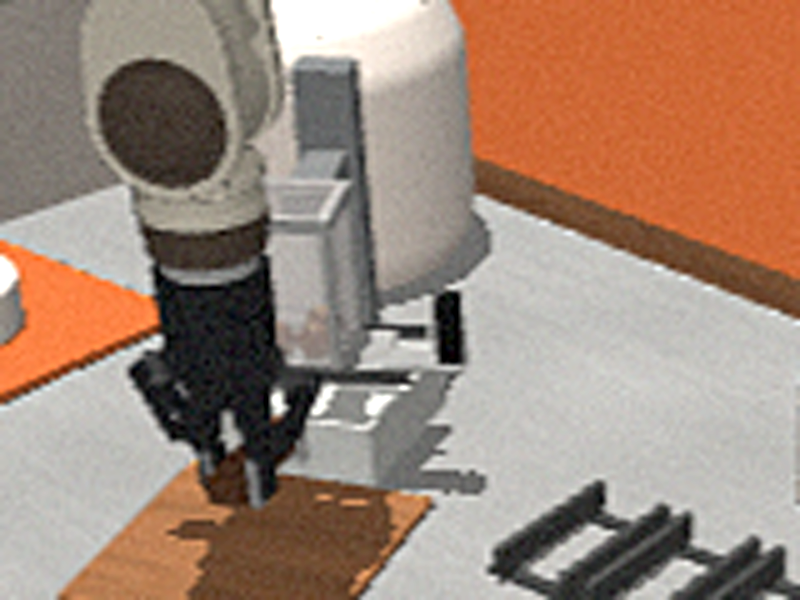

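Call:
drive_tool --increments '[[[0,0.24,0,0,0,0,0],[0,0.23,0,0,0,0,0],[0,0,0,0,0,0.09,0],[0,0,0,0,0,0.08,0],[0,0,0,0,0,0,0]]]'

```text
clock: 7.95
position: [474.3, 325.0, 40.1]
tool_rot: [180.0, -3.9, -153.5]
ft_force: [-0.2, -0.4, 1.0]
width: 24.2
gripper_force: 118.6
```

Call:
drive_tool --increments '[[[0,0,0,0,0,0.03,0],[0,0,0,0,0,0,40],[0,0,0,0,0,0,70],[0,0,0,0,0,0,100],[0,0,0,0,0,0,100]]]'

```text
clock: 8.45
position: [474.5, 325.1, 38.5]
tool_rot: [180.0, -3.9, -153.5]
ft_force: [-0.3, -0.2, 0.5]
width: 76.0
gripper_force: 0.0
```

Call:
drive_tool --increments '[[[0,0,0,0,0,0,100],[0,0,0,0,0,-0.5,100],[0,0,0,0,0,-0.8,100],[0,-0.47,0,0,0,-0.8,100],[0,0,0,0,0,-0.8,100]]]'

```text
clock: 8.95
position: [480.4, 327.9, 184.9]
tool_rot: [180.0, 0.2, -153.5]
ft_force: [1.0, 1.3, -0.3]
width: 85.5
gripper_force: 0.0
```

Run:
```python
from h import *
o=st();print(np.round(o["q"],1))
th=40
# gate grip: tool y along hopper x -> yaw = 40+90 or 40-90
g=np.array([576,375])+R.from_euler("z",40,degrees=True).as_matrix()[:2,:2]@np.array([-12,-108]); print(g)
for y in(130,310,220): plan(y,[*g,200])
c=env.get_image("side")["color"];x0,y0,x1,y1,s=110,90,270,210,5
cv2.imwrite("pics/s2.png",cv2.convertScaleAbs(cv2.resize(c[y0:y1,x0:x1],None,fx=s,fy=s,interpolation=cv2.INTER_CUBIC),alpha=1.5))
```

```text
{'clock': np.float64(9.0), 'position': array([480.4, 327.9, 184.9]), 'tool_rot': array([ 180. ,    0.2, -153.5]), 'ft_force': array([ 1. ,  1.3, -0.3]), 'width': np.float64(85.5), 'gripper_force': np.float64(0.0)}
[34.3  8.3  7.7 89.1 -0.   7.8]
[636.22852853 284.55374883]
yaw 130 turn [0.021 0.021 8.905] shift [-2.667  1.83  -0.303]
yaw 310 turn [ -0.022   0.022 -12.039] shift [ 2.667 -1.83  -0.303]
yaw 220 turn [ 0.     0.027 -1.567] shift [-1.83  -2.667 -0.303]
```

View pics/s2.png

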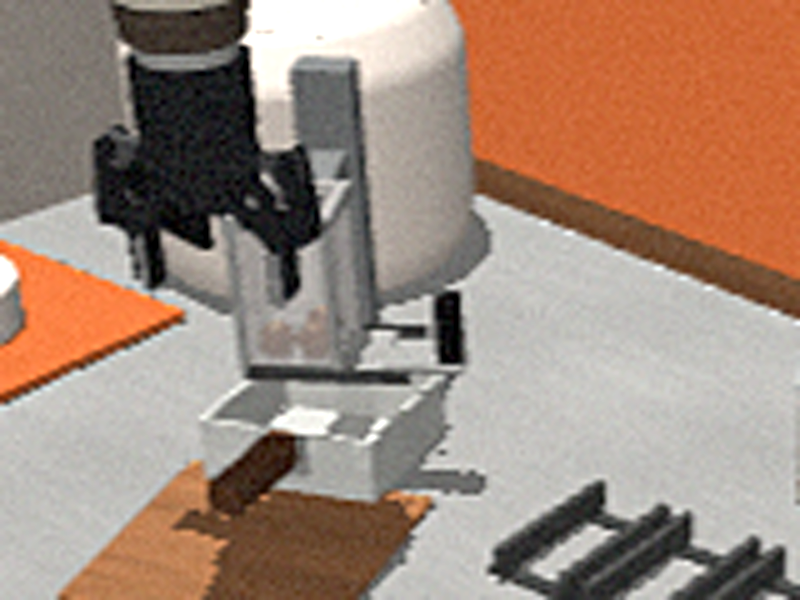

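Call:
drive_tool --increments '[[[0,0,-0.79,0,0,0,60],[0,0,-0.78,0,0,0,60],[0,0,0,0,-0.7,0,60],[0,0,0,0,-0.7,0,60],[0,0,0,0,-0.7,-0.1,60]]]'

```text
clock: 9.5
position: [548.8, 246.9, 187.6]
tool_rot: [180.0, 0.1, -139.9]
ft_force: [0.1, 1.0, -0.5]
width: 51.5
gripper_force: 0.0
```

Call:
drive_tool --increments '[[[0,0,0,0,-0.57,-0.2,60],[0,0,0,-0.3,0,0,60],[0,0,0,-0.3,0,0,60],[0,0,0,0,0,0,60],[0,0,0,0,0,0,60]]]'

```text
clock: 10.0
position: [589.5, 245.1, 197.8]
tool_rot: [180.0, 0.1, -140.0]
ft_force: [-0.5, -1.5, -0.5]
width: 51.2
gripper_force: 0.0
```

Run:
```python
from h import *
o=st();im=wrist("w3")
cv2.imwrite("pics/w3.png",cv2.convertScaleAbs(cv2.resize(im["color"],(800,600),interpolation=cv2.INTER_CUBIC),alpha=1.4))
```

```text
{'clock': np.float64(10.0), 'position': array([589.5, 245.1, 197.8]), 'tool_rot': array([ 1.8e+02,  1.0e-01, -1.4e+02]), 'ft_force': array([-0.5, -1.5, -0.5]), 'width': np.float64(51.2), 'gripper_force': np.float64(0.0)}
```

View pics/w3.png

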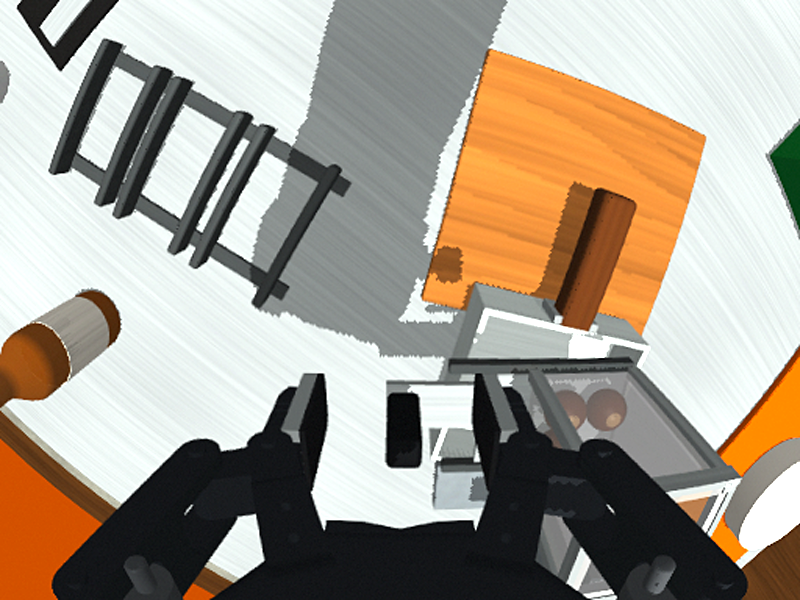

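Run:
```python
from h import *
im=np.load("w3.npy",allow_pickle=True).item()
def q(n,pts,z):
    P=np.array([wonz(im,x/1.5625,y/1.5625,z) for x,y in pts]); e=np.diff(P,axis=0); print(n,np.round(P,0).tolist(),np.round(P.mean(0),1),np.round(np.linalg.norm(e,axis=1)),np.round(np.degrees(np.arctan2(e[:,1],e[:,0])),1)); return P
q("post top near/far",[(403,424),(403,468)],150)
q("post bottom near",[(403,392)],100)
q("serve",[(336,170),(262,303),(58,172),(112,45)],26)
g=[636.2,284.5]; plan(220,[*g,122])
```

```text
post top near/far [[620.0, 274.0], [640.0, 291.0]] [629.9 282.4] [27.] [40.3]
post bottom near [[628.0, 281.0]] [628.1 281.4] [] []
serve [[564.0, 170.0], [671.0, 186.0], [698.0, -16.0], [590.0, -29.0]] [631.  78.] [109. 203. 108.] [   8.3  -82.5 -173. ]
yaw 220 turn [0.001 0.009 0.004] shift [-1.226  0.     1.521]
```

Call:
drive_tool --increments '[[[0,0,0,-0.5,0,0,60],[0,0,0,-0.5,0,0,60],[0,0,0,-0.2,0,0.3,60],[0,0,0,0,0,0.6,60],[0,0,0,0,0,0.6,60]]]'

```text
clock: 10.55
position: [635.3, 283.8, 121.7]
tool_rot: [-180.0, 0.1, -140.0]
ft_force: [-0.3, 0.5, -0.9]
width: 51.4
gripper_force: 0.0
```

Call:
drive_tool --increments '[[[0,0,0,0,0,0,0],[0,0,0,0,0,0,0],[0,0,0,0,0,0,0],[0,0,0,0,0,0,0],[0,0,0,0,0,0,0]]]' --grip_force 50

```text
clock: 11.05
position: [635.4, 283.7, 124.5]
tool_rot: [180.0, 0.1, -140.0]
ft_force: [-5.7, -1.9, -1.3]
width: 17.0
gripper_force: 51.1
```

Call:
drive_tool --increments '[[[0,0,0,0,-0.3,0,0],[0,0,0,0,-0.3,0,0],[0,0,0,0,-0.3,0,0],[0,0,0,0,-0.3,0,0],[0,0,0,0,-0.06,0,0]]]'

```text
clock: 11.55
position: [675.1, 234.6, 124.4]
tool_rot: [179.8, -0.0, -140.0]
ft_force: [-19.1, 3.6, 0.7]
width: 17.5
gripper_force: 51.9
```

Call:
drive_tool --increments '[[[0,0,0,0,-0.04,0,0],[0,0,0,0,0,0,0],[0,0,0,0,0,0,0],[0,0,0,0,0,0,0],[0,0,0,0,0,0,0]]]'

```text
clock: 12.05
position: [675.1, 234.6, 124.4]
tool_rot: [179.8, -0.0, -139.9]
ft_force: [-18.0, -0.0, 0.4]
width: 17.6
gripper_force: 52.3
```

Call:
drive_tool --increments '[[[0,0,0,0,0,0,0],[0,0,0,0,0,0,0],[0,0,0,0,0,0,0],[0,0,0,0,0,0,0],[0,0,0,0,0,0,0]]]'

```text
clock: 12.55
position: [675.1, 234.6, 124.5]
tool_rot: [179.8, -0.0, -139.9]
ft_force: [-17.4, 0.2, 1.5]
width: 17.0
gripper_force: 52.3
```

Run:
```python
from h import *
o=st();print(np.round(o["q"],1))
im=wrist("w4");c=env.get_image("side")["color"][90:210,110:270]
a=cv2.resize(im["color"],(400,300));b=cv2.resize(c,(400,300),interpolation=cv2.INTER_CUBIC)
t=env.get_image("top")["color"][125:245,70:230];t=cv2.resize(t,(400,300),interpolation=cv2.INTER_CUBIC)
w=cv2.resize(im["color"][190:310,260:420],(400,300),interpolation=cv2.INTER_CUBIC)
cv2.imwrite("pics/w4.png",cv2.convertScaleAbs(np.vstack([np.hstack([a,b]),np.hstack([t,w])]),alpha=1.4))
```

```text
{'clock': np.float64(12.6), 'position': array([675.1, 234.6, 124.5]), 'tool_rot': array([ 179.8,   -0. , -139.9]), 'ft_force': array([-17.4,   0.2,   1.5]), 'width': np.float64(17.0), 'gripper_force': np.float64(52.3)}
[ 19.1  27.8  25.3  87.7   0.2 -21. ]
```

View pics/w4.png

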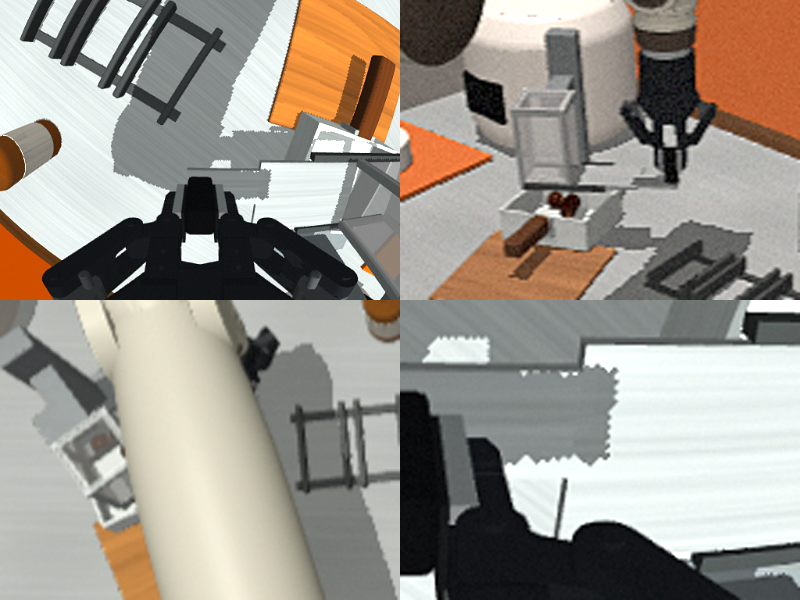

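Call:
drive_tool --increments '[[[0,0,0,0,0.3,0,0],[0,0,0,0,0.3,0,0],[0,0,0,0,0.3,0,0],[0,0,0,0,0.3,0,0],[0,0,0,0,0.09,0,0]]]'

```text
clock: 13.2
position: [635.4, 283.7, 124.5]
tool_rot: [-179.9, 0.1, -140.0]
ft_force: [-3.0, -5.3, -2.7]
width: 17.1
gripper_force: 51.4
```

Call:
drive_tool --increments '[[[0,0,0,0,0.04,0,0],[0,0,0,0,0,0,0],[0,0,0,0,0,0,0]]]'

```text
clock: 13.5
position: [634.4, 284.9, 124.5]
tool_rot: [180.0, 0.1, -140.0]
ft_force: [-5.7, -1.4, -1.9]
width: 17.4
gripper_force: 51.5
```

Call:
drive_tool --increments '[[[0,0,0,0,0.05,0,0],[0,0,0,0,0.05,0,0],[0,0,0,0,0,0,0]]]'

```text
clock: 13.8
position: [634.0, 285.5, 124.6]
tool_rot: [-179.6, 0.2, -140.2]
ft_force: [9.7, -18.0, -3.7]
width: 17.2
gripper_force: 51.7
```

Call:
drive_tool --increments '[[[0,0,0,0,-0.03,0,60],[0,0,0,0,0,0,60],[0,0,0,0,0,0,60],[0,0,0,0,0,0,60],[0,0,0,0,0,-0.8,60]]]'

```text
clock: 14.3
position: [630.3, 287.1, 157.9]
tool_rot: [179.8, -0.4, -139.9]
ft_force: [-0.3, -0.2, -0.1]
width: 51.0
gripper_force: 0.0
```

Call:
drive_tool --increments '[[[0,0,0,0,0,-0.8,60],[0,0,0,0.6,0,-0.4,60],[0,0,0,0.6,0,0,100],[0,0,0,0.6,0,0,100],[0,0,0,0.6,0,0,100]]]'

```text
clock: 14.8
position: [539.6, 210.1, 223.6]
tool_rot: [-180.0, 0.2, -139.9]
ft_force: [0.0, -0.1, 0.1]
width: 85.5
gripper_force: 0.0
```

Call:
drive_tool --increments '[[[0,0,0.78,0.4,0.6,0,100],[0,0,0.78,0.4,0.6,0,100],[0,0,0,0,0.6,0,100],[0,0,0,0,0,0,100]]]'

```text
clock: 15.2
position: [457.6, 263.6, 224.1]
tool_rot: [179.9, 0.2, -153.2]
ft_force: [-0.4, -0.0, 0.4]
width: 85.4
gripper_force: 0.0
```

Run:
```python
from h import *
o=st();im=wrist("w5")
cv2.imwrite("pics/w5.png",cv2.convertScaleAbs(cv2.resize(im["color"],(800,600),interpolation=cv2.INTER_CUBIC),alpha=1.4))
```

```text
{'clock': np.float64(15.2), 'position': array([457.6, 263.6, 224.1]), 'tool_rot': array([ 179.9,    0.2, -153.2]), 'ft_force': array([-0.4, -0. ,  0.4]), 'width': np.float64(85.4), 'gripper_force': np.float64(0.0)}
```

View pics/w5.png

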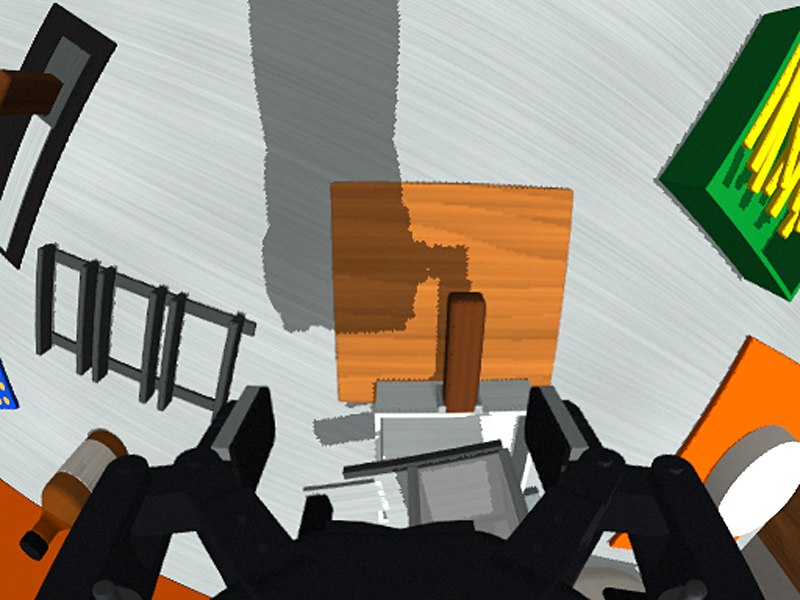

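Run:
```python
from h import *
im=np.load("w5.npy",allow_pickle=True).item()
P=np.array([wonz(im,x/1.5625,y/1.5625,57) for x,y in [(467,293),(463,410)]]);e=P[1]-P[0];print(P,np.linalg.norm(e),np.degrees(np.arctan2(e[1],e[0])))
B=np.array([wonz(im,x/1.5625,y/1.5625,8) for x,y in [(331,183),(340,402),(573,189),(553,388)]]);print(B,B.mean(0))
g=P[0]+25*e/np.linalg.norm(e); plan(206.5,[*g,40])
```

```text
[[450.42593381 313.26818363]
 [533.87807366 358.17775875]] 94.76882178430756 28.286812996788314
[[430.99373729 193.58283099]
 [600.02621617 278.00112202]
 [347.10939105 362.01279795]
 [503.65606717 443.551711  ]] [470.44635292 319.28711549]
yaw 206.5 turn [0.005 0.022 0.033] shift [-0.808  0.993  3.676]
```

Call:
drive_tool --increments '[[[0,0,0,-0.43,0.5,0,100],[0,0,0,-0.42,0.49,0,100],[0,0,0,0,0,0.9,100],[0,0,0,0,0,0.9,100],[0,0,0,0,0,0.9,100]]]'

```text
clock: 15.75
position: [475.9, 324.8, 86.7]
tool_rot: [180.0, 0.2, -153.4]
ft_force: [0.2, -0.0, -1.1]
width: 85.2
gripper_force: 0.0
```

Call:
drive_tool --increments '[[[0,0.45,0,0,0,0.4,100],[0,0,0,0,0,0.5,100],[0,0,0,0,0,0.11,100],[0,0,0,0,0,0,0],[0,0,0,0,0,0,0]]]' --grip_force 120

```text
clock: 16.25
position: [474.3, 324.3, 39.4]
tool_rot: [180.0, -3.6, -153.4]
ft_force: [-0.2, 0.5, -0.1]
width: 59.1
gripper_force: 0.0
```

Call:
drive_tool --increments '[[[0,0,0,0,0,0,0],[0,0,0,0,0,0,0],[0,0,0,0,0,0,0],[0,0,0,0,0,0,0],[0,0,0,0,0,0,0]]]'

```text
clock: 16.75
position: [473.9, 324.3, 38.9]
tool_rot: [180.0, -3.7, -153.4]
ft_force: [-1.8, -1.5, 6.1]
width: 24.4
gripper_force: 117.3
```

Call:
drive_tool --increments '[[[0,0,0,0,0,-0.1,0],[0,0,0,0,0,-0.14,0],[0,-0.22,0,0,0,0,0],[0,-0.23,0,0,0,0,0],[0,0,0,0,0,0,0]]]'

```text
clock: 17.25
position: [473.6, 324.1, 50.0]
tool_rot: [180.0, 0.1, -153.4]
ft_force: [-0.9, -0.5, -2.4]
width: 24.3
gripper_force: 118.8
```

Run:
```python
from h import *
o=st()
# pan centre = board centre; grip 133 from centre
c=np.array([471.5,319]); y=np.radians(26.5); t=c-133*np.array([np.cos(y),np.sin(y)]); print(t); plan(206.5,[*t,52])
```

```text
{'clock': np.float64(17.2), 'position': array([473.6, 324.1,  50. ]), 'tool_rot': array([ 1.800e+02,  1.000e-01, -1.534e+02]), 'ft_force': array([-0.9, -0.5, -2.4]), 'width': np.float64(24.3), 'gripper_force': np.float64(118.8)}
[352.47372991 259.65569086]
yaw 206.5 turn [0.003 0.014 0.014] shift [ 2.743 -0.072 -0.039]
```

Call:
drive_tool --increments '[[[0,0,0,0.2,0,0,0],[0,0,0,0.4,-0.02,0,0],[0,0,0,0.4,-0.02,0,0],[0,0,0,0.4,-0.02,0,0],[0,0,0,0.4,-0.01,0,0]]]'

```text
clock: 17.75
position: [394.1, 280.2, 49.5]
tool_rot: [180.0, 0.0, -153.4]
ft_force: [-0.1, 0.2, -3.5]
width: 24.3
gripper_force: 118.6
```

Call:
drive_tool --increments '[[[0,0,0,0.4,0,0,0],[0,0,0,0.35,0,0,0],[0,0,0,0.19,0,0,0],[0,0,0,0,0,0.16,0],[0,0,0,0,0,0.14,0]]]'

```text
clock: 18.25
position: [353.7, 260.2, 34.1]
tool_rot: [180.0, 0.2, -153.4]
ft_force: [-2.9, -0.2, -1.0]
width: 24.2
gripper_force: 119.2
```

Call:
drive_tool --increments '[[[0,0,0,0,0,0.04,0],[0,0,0,0,0,0,0],[0,0,0,0,0,0,0]]]'

```text
clock: 18.55
position: [353.9, 260.2, 32.6]
tool_rot: [180.0, 0.1, -153.4]
ft_force: [-2.8, -1.2, 2.8]
width: 24.1
gripper_force: 120.0
```

Call:
drive_tool --increments '[[[0,0,0,0,0,0,50],[0,0,0,0,0,0,100],[0,0,0,0,0,0,100],[0,0,0,0,0,0,100],[0,0,0,0,0,-0.6,100]]]'

```text
clock: 19.05
position: [351.6, 258.6, 59.6]
tool_rot: [-180.0, -0.2, -153.4]
ft_force: [-0.2, 0.1, 0.1]
width: 85.3
gripper_force: 0.0
```

Call:
drive_tool --increments '[[[0,0,0,0,0,-0.9,100],[0,0,0,0,0,-0.9,100],[0,0,0,0,0,-0.9,100],[0,0,1,0,0,0,100],[0,0,1,0,0,0,100]]]'

```text
clock: 19.55
position: [353.7, 260.2, 199.2]
tool_rot: [179.9, 0.3, -170.9]
ft_force: [0.4, 0.6, -0.3]
width: 85.3
gripper_force: 0.0
```

Call:
drive_tool --increments '[[[0,0,1,0,0,0,100],[0,0,1,0,0,0,100],[0,0,0.38,0,0,0,100],[0,0,0,0,0,0,100]]]'

```text
clock: 19.95
position: [353.1, 259.7, 197.5]
tool_rot: [179.9, 0.1, 168.9]
ft_force: [0.2, -0.2, 0.2]
width: 85.6
gripper_force: 0.0
```

Run:
```python
from h import *
o=st();plan(169,[440,-70,220])
```

```text
{'clock': np.float64(20.0), 'position': array([353.1, 259.7, 197.5]), 'tool_rot': array([1.799e+02, 1.000e-01, 1.689e+02]), 'ft_force': array([ 0.2, -0.2,  0.2]), 'width': np.float64(85.6), 'gripper_force': np.float64(0.0)}
yaw 169 turn [ 0.011  0.009 -0.008] shift [-2.964 -6.141 -0.449]
```

Call:
drive_tool --increments '[[[0,0,0,-0.37,-0.77,-0.06,100],[0,0,0,-0.37,-0.77,-0.06,100],[0,0,0,-0.37,-0.77,-0.06,100],[0,0,0,-0.37,-0.77,-0.06,100],[0,0,0,-0.37,-0.77,-0.06,100]]]'

```text
clock: 20.45
position: [407.1, 51.4, 212.6]
tool_rot: [179.9, 0.1, 169.1]
ft_force: [0.8, 0.6, 0.0]
width: 85.3
gripper_force: 0.0
```

Call:
drive_tool --increments '[[[0,0,0,-0.37,-0.77,-0.06,100],[0,0,0,-0.37,-0.77,-0.06,100],[0,0,0,-0.37,-0.75,-0.03,100],[0,0,0,0,0,0,100]]]'

```text
clock: 20.85
position: [440.2, -73.8, 219.5]
tool_rot: [180.0, 0.1, 168.8]
ft_force: [-0.9, 0.9, -1.0]
width: 85.1
gripper_force: 0.0
```

Run:
```python
from h import *
o=st();im=wrist("w6");t=env.get_image("top");np.save("top1.npy",t,allow_pickle=True)
w=cv2.resize(im["color"],(800,600),interpolation=cv2.INTER_CUBIC)
w[420:600,600:800]=cv2.resize(t["color"][175:275,100:211],(200,180),interpolation=cv2.INTER_CUBIC)
cv2.imwrite("pics/w6.png",cv2.convertScaleAbs(w,alpha=1.4))
```

```text
{'clock': np.float64(20.8), 'position': array([440.2, -73.8, 219.5]), 'tool_rot': array([1.800e+02, 1.000e-01, 1.688e+02]), 'ft_force': array([-0.9,  0.9, -1. ]), 'width': np.float64(85.1), 'gripper_force': np.float64(0.0)}
```

View pics/w6.png

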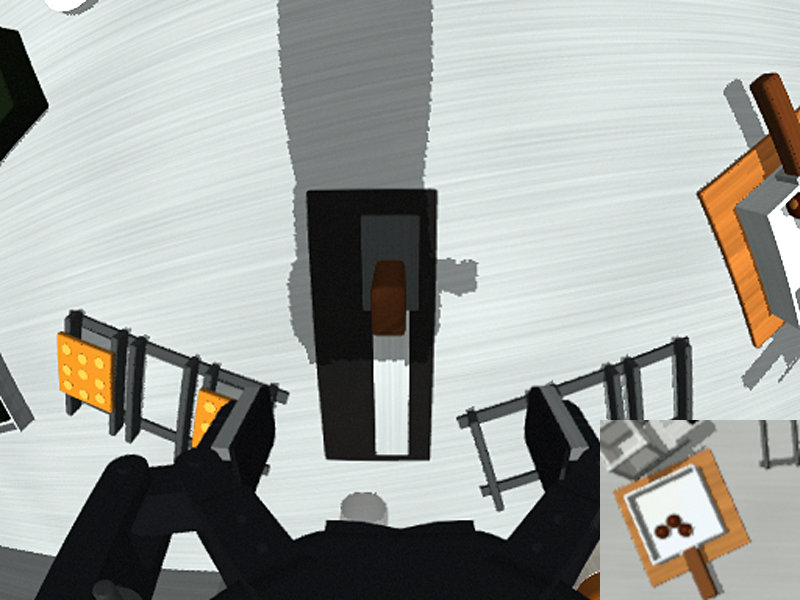

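Run:
```python
from h import *
im=np.load("w6.npy",allow_pickle=True).item()
q=lambda x,y,z:wonz(im,x/1.5625,y/1.5625,z)
top=(q(371.5,284,84)+q(405.5,284,84)+q(405,335,84)+q(372,335,84))/4
tip=(q(374,456,8)+q(409,454,8))/2; foot=(q(361,215,12)+q(420,215,12))/2
v=tip-foot;u=v/np.linalg.norm(v);print("top",top,"tip",tip,"foot",foot,np.linalg.norm(v),"yaw",np.degrees(np.arctan2(v[1],v[0])),"grip",tip-170*u,foot+50*u)
M=np.array([q(307,190,4),q(437,189,4),q(430,460,4),q(326,460,4)]);print("mat",M.round(1).tolist(),M.mean(0))
C=np.array([q(57,333,34),q(112,355,34),q(112,412,34),q(60,388,34)]);print("cracker",C.round(0).tolist(),C.mean(0))
J=q(363,510,75);print("jar",J)
# top-view re-check
t=np.load("top1.npy",allow_pickle=True).item();h=cv2.cvtColor(t["color"],cv2.COLOR_BGR2HSV).astype(int)
m=((h[...,0]<22)&(h[...,1]>90)&(h[...,2]>90)).astype(np.uint8)*255;z=np.zeros_like(m);z[180:250,295:385]=m[180:250,295:385]
for k in cv2.findContours(z,0,1)[0]:
    if cv2.contourArea(k)>100:
        r=cv2.minAreaRect(k);print("crk",onz(t,*r[0],34),r[1:])
```

```text
top [454.84278664 -82.8693898 ] tip [ 623.58538496 -116.5149795 ] foot [407.358452  -73.2546591] 220.51199935009444 yaw -11.313737381469753 grip [456.88888449 -83.16416644] [456.38683449 -83.06372177]
mat [[376.5, -132.0], [395.7, -35.4], [639.9, -82.6], [622.0, -180.2]] [ 508.52657718 -107.54380242]
cracker [[437.0, -396.0], [468.0, -337.0], [524.0, -368.0], [492.0, -425.0]] [ 480.48022464 -381.40042023]
jar [ 626.04329718 -140.05776751]
crk [ 480.6151954  -382.80243564] ((20.587060928344727, 20.587060928344727), 27.89727020263672)
crk [ 557.73958539 -249.69001687] ((20.4083309173584, 20.236831665039062), 30.963754653930664)
```

Run:
```python
from h import *
plan(168.7,[456.3,-83.2,49])
```

```text
yaw 168.7 turn [0.012 0.004 0.026] shift [-0.378 -0.178  3.41 ]
```

Call:
drive_tool --increments '[[[0,0,0.03,-0.38,-0.18,0,100],[0,0,0,0,0,0.8,100],[0,0,0,0,0,0.8,100],[0,0,0,0,0,0.8,100],[0,0,0,0,0,0.7,100]]]'

```text
clock: 21.45
position: [456.2, -80.7, 62.9]
tool_rot: [179.9, 0.0, 168.9]
ft_force: [-0.1, -0.0, -0.4]
width: 85.6
gripper_force: 0.0
```

Call:
drive_tool --increments '[[[0,0,0,0,0,0.31,100],[0,0,0,0,0,0,60],[0,0,0,0,0,0,0],[0,0,0,0,0,0,0],[0,0,0,0,0,0,0]]]' --grip_force 90

```text
clock: 21.95
position: [457.6, -82.1, 50.6]
tool_rot: [179.9, 0.2, 168.7]
ft_force: [-0.1, 0.5, 0.6]
width: 28.3
gripper_force: 0.0
```

Call:
drive_tool --increments '[[[0,0,0,0,0,0,0],[0,0,0,0,0,0,0],[0,0,0,0,0,0,0],[0,0,0,0,0,0,0]]]'

```text
clock: 22.35
position: [457.3, -82.3, 50.2]
tool_rot: [179.9, 0.2, 168.7]
ft_force: [-1.8, 0.1, 6.0]
width: 20.8
gripper_force: 89.3
```

Call:
drive_tool --increments '[[[0,0,0,0,0,-0.3,0],[0,0,0,0,0,-0.5,0],[0,0,0,0,0,-0.5,0],[0,0,0,0,0,0,0]]]'

```text
clock: 22.75
position: [458.0, -82.6, 117.2]
tool_rot: [179.9, 0.3, 168.7]
ft_force: [1.1, -0.2, -1.7]
width: 21.2
gripper_force: 88.3
```

```bash
cat > rack.py <<'E'
from h import *
from scipy.optimize import minimize
im=np.load("top0.npy",allow_pickle=True).item();c=im["color"];s=4
g=cv2.GaussianBlur(cv2.cvtColor(c,cv2.COLOR_BGR2GRAY),(0,0),.6)
def fit(box,c0,y0,n):
    x0,y0_,x1,y1=box;V,U=np.mgrid[y0_:y1:.5,x0:x1:.5]
    val=cv2.remap(g,U.astype(np.float32),V.astype(np.float32),1).astype(float)
    w=np.clip(np.median(val)-20-val,0,40)
    P=np.array([onz(im,u,v,26) for u,v in zip(U.ravel(),V.ravel())]);w=w.ravel()
    bars=np.array([-104,-48,-28,28,48,104])
    def cost(p):
        a=np.radians(p[2]);d=P-p[:2];X=d[:,0]*np.cos(a)+d[:,1]*np.sin(a);Y=-d[:,0]*np.sin(a)+d[:,1]*np.cos(a)
        k=np.exp(-np.min(np.abs(Y[:,None]-bars),1)**2/(2*5**2))/(1+np.exp((np.abs(X)-58)/2.5))
        return -(w*k).sum()
    r=minimize(cost,[*c0,y0],method="Nelder-Mead",options=dict(initial_simplex=[[*c0,y0],[c0[0]+8,c0[1],y0],[c0[0],c0[1]+8,y0],[*c0,y0+3]]));print(n,np.round(r.x,1),r.fun)
fit((183,155,262,208),(631,70),7.2,"serve")
fit((300,178,385,252),(519,-316),-30,"cool")
E
python3 rack.py; python3 -c "
from h import *
st()"
```

```text
serve [631.   70.8   7.4] -85936.32769680952
cool [ 528.  -318.5  -30.4] -68673.2107259054
{'clock': np.float64(22.8), 'position': array([458. , -82.6, 117.2]), 'tool_rot': array([179.9,   0.3, 168.7]), 'ft_force': array([ 1.1, -0.2, -1.7]), 'width': np.float64(21.2), 'gripper_force': np.float64(88.3)}
```

Call:
drive_tool --increments '[[[0,0,0,0.7,0,0,0],[0,0,0,0.7,0,0,0],[0,0,0.74,0,0,0,0],[0,0,0.73,0,0,0,0],[0,0,0.73,0,0,0,0]]]'

```text
clock: 23.25
position: [387.4, -68.5, 113.1]
tool_rot: [179.9, -0.0, 149.5]
ft_force: [-0.2, 0.0, -2.3]
width: 20.8
gripper_force: 88.1
```

Run:
```python
from h import *
st();plan(149.8,[346.6,-125.5,59])
```

```text
{'clock': np.float64(23.2), 'position': array([387.4, -68.5, 113.1]), 'tool_rot': array([179.9,  -0. , 149.5]), 'ft_force': array([-0.2,  0. , -2.3]), 'width': np.float64(20.8), 'gripper_force': np.float64(88.1)}
yaw 149.8 turn [ 0.011 -0.002 -0.03 ] shift [ 0.132 -1.396  1.081]
```

Call:
drive_tool --increments '[[[0,0,-0.03,0.05,-0.5,0,0],[0,0,0,0.05,-0.5,0,0],[0,0,0,0.03,-0.4,0,0],[0,0,0,0,0,0.5,0],[0,0,0,0,0,0.4,0]]]'

```text
clock: 23.75
position: [346.8, -126.3, 67.3]
tool_rot: [179.9, 0.0, 150.0]
ft_force: [0.2, -0.1, -3.3]
width: 20.7
gripper_force: 88.9
```

Call:
drive_tool --increments '[[[0,0,0,0,0,0.15,0],[0,0,0,0,0,0,0],[0,0,0,0,0,0,0]]]'

```text
clock: 24.05
position: [347.6, -125.8, 61.9]
tool_rot: [179.9, 0.0, 150.1]
ft_force: [0.8, -0.6, -1.9]
width: 21.5
gripper_force: 88.8
```

Run:
```python
from h import *
st();plan(149.8,[346.6,-125.5,59]);plan(149.8,[444.3,-182.3,59])
im=wrist("w7")
cv2.imwrite("pics/w7.png",cv2.convertScaleAbs(cv2.resize(im["color"],(800,600),interpolation=cv2.INTER_CUBIC),alpha=1.4))
# blade detect: bright px
h=cv2.cvtColor(im["color"],cv2.COLOR_BGR2HSV).astype(int);m=((h[...,0]<25)&(h[...,1]>120)&(h[...,2]>120)).astype(np.uint8)*255
for k in cv2.findContours(m,0,1)[0]:
    if cv2.contourArea(k)>100: print(cv2.boundingRect(k),cv2.contourArea(k))
```

```text
{'clock': np.float64(24.0), 'position': array([ 347.6, -125.8,   61.9]), 'tool_rot': array([179.9,   0. , 150.1]), 'ft_force': array([ 0.8, -0.6, -1.9]), 'width': np.float64(21.5), 'gripper_force': np.float64(88.8)}
yaw 149.8 turn [0.013 0.005 0.032] shift [ 0.021 -0.004  0.058]
yaw 149.8 turn [0.013 0.005 0.032] shift [-2.239 -0.003  0.058]
```

Call:
drive_tool --increments '[[[0,0,0.03,0,0,0.05,0],[0,0,0,-0.3,0,0,0],[0,0,0,-0.3,0,0,0],[0,0,0,-0.3,0,0,0],[0,0,0,0,0,0,0]]]'

```text
clock: 24.6
position: [387.6, -149.1, 59.4]
tool_rot: [179.9, 0.1, 149.8]
ft_force: [-0.7, -0.2, -2.7]
width: 21.2
gripper_force: 88.6
```

Run:
```python
from h import *
st();plan(149.8,[444.3,-182.3,59])
def blade(im,x0,y0,x1,y1): pass
im=env.get_image("side");np.save("side2.npy",im,allow_pickle=True)
s=6;u,v=map(int,proj(im,[520,-220,20]));print(u,v)
c=im["color"][v-45:v+45,u-65:u+65]
w=wrist("w8")["color"]
cv2.imwrite("pics/m1.png",cv2.convertScaleAbs(np.hstack([cv2.resize(c,(433,300),interpolation=cv2.INTER_CUBIC),cv2.resize(w[:,56:456],(367,300))]),alpha=1.4))
```

```text
{'clock': np.float64(24.6), 'position': array([ 387.6, -149.1,   59.4]), 'tool_rot': array([1.799e+02, 1.000e-01, 1.498e+02]), 'ft_force': array([-0.7, -0.2, -2.7]), 'width': np.float64(21.2), 'gripper_force': np.float64(88.6)}
yaw 149.8 turn [ 0.014  0.012 -0.001] shift [-1.314 -0.004  0.007]
291 256
```

Call:
drive_tool --increments '[[[0,0,0,-0.25,0,0,0],[0,0,0,-0.25,0,0,0],[0,0,0,0,0,0,0]]]'

```text
clock: 25.0
position: [408.3, -161.2, 59.2]
tool_rot: [179.9, 0.1, 149.8]
ft_force: [-0.2, 0.9, -1.0]
width: 21.1
gripper_force: 88.6
```

Call:
drive_tool --increments '[[[0,0,0,-0.3,0,0,0],[0,0,0,-0.3,0,0,0],[0,0,0,-0.2,0,0,0],[0,0,0,0,0,0,0]]]'

```text
clock: 25.4
position: [442.6, -181.2, 59.1]
tool_rot: [179.9, 0.0, 149.8]
ft_force: [0.1, 0.3, -2.2]
width: 20.9
gripper_force: 88.6
```

Run:
```python
from h import *
st();plan(149.8,[444.3,-182.3,59])
im=env.get_image("top");h=cv2.cvtColor(im["color"],cv2.COLOR_BGR2HSV).astype(int)
m=((h[...,0]<22)&(h[...,1]>90)&(h[...,2]>90)).astype(np.uint8)*255;z=np.zeros_like(m);z[180:250,295:385]=m[180:250,295:385]
for k in cv2.findContours(z,0,1)[0]:
    if cv2.contourArea(k)>50: r=cv2.minAreaRect(k);print(onz(im,*r[0],34),r[1:])
```

```text
{'clock': np.float64(25.4), 'position': array([ 442.6, -181.2,   59.1]), 'tool_rot': array([179.9,   0. , 149.8]), 'ft_force': array([ 0.1,  0.3, -2.2]), 'width': np.float64(20.9), 'gripper_force': np.float64(88.6)}
yaw 149.8 turn [ 0.013  0.003 -0.   ] shift [-0.039 -0.001  0.002]
[ 477.80815661 -386.97845602] ((16.994115829467773, 20.57182502746582), 26.56505012512207)
[ 578.1701552  -261.27492652] ((20.065336227416992, 6.002451419830322), 30.963756561279297)
```

Call:
drive_tool --increments '[[[0,0,0,0,0,-0.1,0],[0,0,0,0,0,-0.15,0],[0,0,0,0,0,-0.2,0],[0,0,0,0,0,-0.3,0],[0,0,0,0,0,-0.3,0]]]'

```text
clock: 25.95
position: [442.5, -181.2, 113.3]
tool_rot: [179.9, 0.1, 149.8]
ft_force: [0.7, -0.1, -1.8]
width: 21.3
gripper_force: 88.6
```

Call:
drive_tool --increments '[[[0,0,0,0,0,-0.15,0],[0,0,0,0,0,0,0],[0,0,0,0,0,0,0]]]'

```text
clock: 26.25
position: [442.4, -181.3, 119.0]
tool_rot: [179.9, 0.0, 149.8]
ft_force: [0.1, -0.5, -2.8]
width: 20.9
gripper_force: 88.6
```

Run:
```python
from h import *
o=st()
def crk(im):
    h=cv2.cvtColor(im["color"],cv2.COLOR_BGR2HSV).astype(int)
    m=((h[...,0]>8)&(h[...,0]<25)&(h[...,1]>90)&(h[...,2]>90)).astype(np.uint8)*255
    for k in cv2.findContours(m,0,1)[0]:
        if cv2.contourArea(k)>60: r=cv2.minAreaRect(k);print(np.round(r[0],1),np.round(r[1],1),round(r[2],1))
im=env.get_image("side");crk(im);np.save("side3.npy",im,allow_pickle=True)
u=np.array([np.cos(np.radians(-30.2)),np.sin(np.radians(-30.2))])
for z in(34,76,84,94): print(z,"expected",proj(im,[*(o["position"][:2]+134*u),z]))
im0=np.load("side0.npy",allow_pickle=True).item();crk(im0);print(proj(im0,[557.7,-249.7,34]))
```

```text
{'clock': np.float64(26.2), 'position': array([ 442.4, -181.3,  119. ]), 'tool_rot': array([179.9,   0. , 149.8]), 'ft_force': array([ 0.1, -0.5, -2.8]), 'width': np.float64(20.9), 'gripper_force': np.float64(88.6)}
[334.7 289.9] [21.1 31.5] 76.0
[311.1 238. ] [16.9 28. ] 78.7
[129.2 206.8] [ 8.5 13.4] 45.0
[175.7 204.8] [16.7 49.8] 54.6
[ 99.5 158.3] [31.3 91.2] 68.7
[221.  113.5] [37.6 35.6] 5.5
[345.5 125. ] [250. 331.] 90.0
34 expected (np.float64(308.4095223306771), np.float64(251.0310840993304))
76 expected (np.float64(309.4444194216298), np.float64(238.84902789142467))
84 expected (np.float64(309.6458652716981), np.float64(236.4777537910001))
94 expected (np.float64(309.899669162607), np.float64(233.49015889691216))
[334.7 289.8] [20.9 31.5] 76.0
[309.9 252.6] [16.9 27.8] 78.7
[130. 207.] [ 9.9 12.7] 45.0
[174.6 204.3] [19.5 50.8] 57.3
[ 47.8 197.6] [13.5 49.8] 73.8
[ 97.8 158.9] [31.2 94.7] 68.2
[346. 125.] [250. 330.] 90.0
(np.float64(308.58479055056705), np.float64(251.278838695758))
```

Call:
drive_tool --increments '[[[0,0,0,0.15,0,-0.1,0],[0,0,0,0.2,0,-0.15,0],[0,0,-0.2,0.15,0,-0.1,0],[0,0,-0.35,0.1,0,-0.05,0],[0,0,-0.45,0,0,0,0]]]'

```text
clock: 26.8
position: [415.8, -165.9, 140.2]
tool_rot: [179.9, 0.1, 158.6]
ft_force: [-0.2, 0.8, -3.0]
width: 20.7
gripper_force: 88.7
```

Call:
drive_tool --increments '[[[0,0,-0.45,0,0,0,0],[0,0,-0.45,0,0,0,0],[0,0,-0.45,0,0,0,0],[0,0,-0.45,0,0,0,0],[0,0,-0.45,0,0,0,0]]]'

```text
clock: 27.3
position: [416.0, -166.1, 139.7]
tool_rot: [179.9, 0.1, 178.0]
ft_force: [-0.0, 0.4, -2.0]
width: 21.1
gripper_force: 88.7
```

Call:
drive_tool --increments '[[[0,0,-0.45,0,0,0,0],[0,0,-0.4,0,0,0,0],[0,0,-0.27,0,0,0,0],[0,0,0,0,0,0,0]]]'

```text
clock: 27.7
position: [416.0, -166.1, 139.6]
tool_rot: [180.0, 0.1, -172.5]
ft_force: [-0.3, -0.2, -2.8]
width: 21.0
gripper_force: 88.7
```

Run:
```python
from h import *
st();plan(187.4,[498.1,53.5,115])
```

```text
{'clock': np.float64(27.7), 'position': array([ 416. , -166.1,  139.6]), 'tool_rot': array([ 1.800e+02,  1.000e-01, -1.725e+02]), 'ft_force': array([-0.3, -0.2, -2.8]), 'width': np.float64(21.0), 'gripper_force': np.float64(88.7)}
yaw 187.4 turn [0.005 0.015 0.008] shift [-2.193  4.144  0.492]
```

Call:
drive_tool --increments '[[[0,0,0,-0.1,0.18,0,0],[0,0,0,-0.19,0.36,0.045,0],[0,0,0,-0.19,0.36,0.045,0],[0,0,0,-0.19,0.36,0.045,0],[0,0,0,-0.19,0.36,0.045,0]]]'

```text
clock: 28.2
position: [448.9, -79.1, 130.3]
tool_rot: [179.9, 0.1, -172.7]
ft_force: [0.9, -0.5, -3.1]
width: 21.0
gripper_force: 88.7
```

Call:
drive_tool --increments '[[[0,0,0,-0.19,0.36,0.045,0],[0,0,0,-0.19,0.36,0.045,0],[0,0,0,-0.19,0.36,0.045,0],[0,0,0,-0.19,0.36,0.045,0],[0,0,0,-0.19,0.36,0.045,0]]]'

```text
clock: 28.7
position: [484.3, 16.4, 119.3]
tool_rot: [179.9, 0.1, -172.7]
ft_force: [-0.4, -1.0, -2.1]
width: 21.2
gripper_force: 88.7
```

Call:
drive_tool --increments '[[[0,0,0,-0.19,0.3,0.045,0],[0,0,0,-0.12,0.2,0,0],[0,0,0,-0.07,0.16,0,0],[0,0,0,0,0,0,0],[0,0,0,0,0,0,0]]]'

```text
clock: 29.2
position: [498.7, 49.9, 117.1]
tool_rot: [179.9, 0.1, -172.6]
ft_force: [0.5, -0.6, -1.9]
width: 20.9
gripper_force: 88.9
```

```bash
cat >> h.py <<'E'
def crk(im,zs):
    h=cv2.cvtColor(im["color"],cv2.COLOR_BGR2HSV).astype(int)
    m=((h[...,0]>8)&(h[...,0]<25)&(h[...,1]>90)&(h[...,2]>90)).astype(np.uint8)*255
    for k in cv2.findContours(m,0,1)[0]:
        if cv2.contourArea(k)>60:
            r=cv2.minAreaRect(k)
            if max(r[1])<45: print(np.round(r[0],1),np.round(r[1],1),round(r[2],1),[np.round(onz(im,*r[0],z)).tolist() for z in zs])
E
python3 - <<'E'
from h import *
st();plan(187.4,[498.1,53.5,59])
crk(env.get_image("side"),(34,84)); crk(env.get_image("top"),(34,82))
w=wrist("w9")
E
```

```text
{'clock': np.float64(29.2), 'position': array([498.7,  49.9, 117.1]), 'tool_rot': array([ 1.799e+02,  1.000e-01, -1.726e+02]), 'ft_force': array([ 0.5, -0.6, -1.9]), 'width': np.float64(20.9), 'gripper_force': np.float64(88.9)}
yaw 187.4 turn [ 0.006  0.011 -0.004] shift [0.003 0.074 1.162]
[334.7 289.8] [21.3 31.1] 74.7 [[479.0, -389.0], [430.0, -415.0]]
[129.2 206.8] [ 8.5 13.4] 45.0 [[351.0, 310.0], [311.0, 238.0]]
[ 54.1 195.4] [12.6 36.2] 72.1 [[220.0, 554.0], [189.0, 466.0]]
[245.4 188.4] [25.  12.6] 18.4 [[689.0, 117.0], [627.0, 57.0]]
[277.5 163. ] [ 8. 11.] 90.0 [[911.0, 160.0], [835.0, 97.0]]
[362.8 229.7] [20.6 20.6] 27.9 [[481.0, -383.0], [476.0, -369.0]]
```

Call:
drive_tool --increments '[[[0,0,0,0,0.07,0.1,0],[0,0,0,0,0.01,0.25,0],[0,0,0,0,0,0.25,0],[0,0,0,0,0,0.15,0],[0,0,0,0,0,0,0]]]'

```text
clock: 29.85
position: [497.4, 53.9, 77.6]
tool_rot: [179.9, -0.1, -172.6]
ft_force: [-0.7, -0.5, -1.8]
width: 21.2
gripper_force: 88.8
```

Run:
```python
from h import *
st();plan(187.4,[498.1,53.5,59])
w=wrist("w9");t=env.get_image("top")["color"][140:220,170:290];s=env.get_image("side")["color"][150:240,190:310]
c=np.vstack([cv2.resize(w["color"],(800,600))[200:500], np.hstack([cv2.resize(t,(400,270),interpolation=2),cv2.resize(s,(400,270),interpolation=2)])])
cv2.imwrite("pics/m2.png",cv2.convertScaleAbs(c,alpha=1.4))
```

```text
{'clock': np.float64(29.8), 'position': array([497.4,  53.9,  77.6]), 'tool_rot': array([ 1.799e+02, -1.000e-01, -1.726e+02]), 'ft_force': array([-0.7, -0.5, -1.8]), 'width': np.float64(21.2), 'gripper_force': np.float64(88.8)}
yaw 187.4 turn [ 0.008 -0.008 -0.004] shift [-0.013 -0.01   0.371]
```

View pics/m2.png

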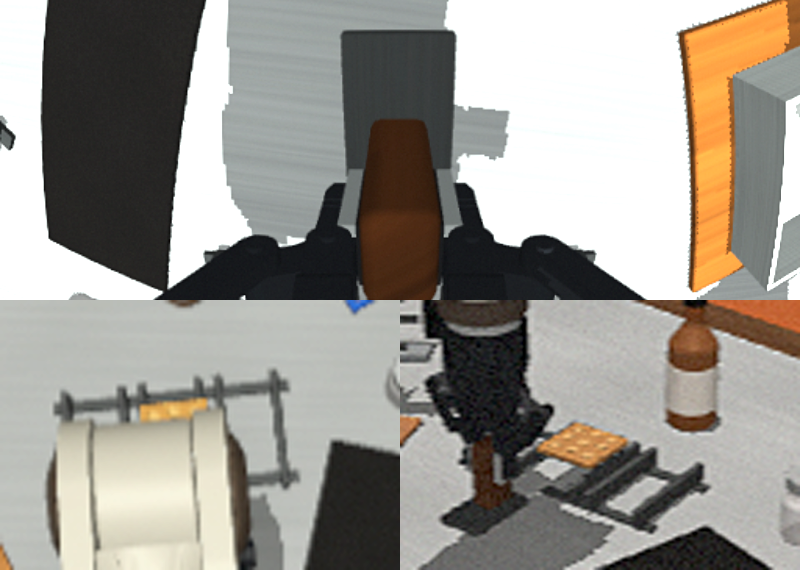

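Call:
drive_tool --increments '[[[0,0,0,0,0,0.12,0],[0,0,0,0,0,0.12,0],[0,0,0,0,0,0.1,0],[0,0,0,0,0,0.06,0],[0,0,0,0,0,0,0]]]'

```text
clock: 30.5
position: [498.2, 54.0, 58.9]
tool_rot: [179.9, 0.1, -172.6]
ft_force: [-0.8, -0.3, -1.8]
width: 21.3
gripper_force: 88.8
```

Run:
```python
from h import *
st();crk(env.get_image("side"),(34,))
```

```text
{'clock': np.float64(30.5), 'position': array([498.2,  54. ,  58.9]), 'tool_rot': array([ 1.799e+02,  1.000e-01, -1.726e+02]), 'ft_force': array([-0.8, -0.3, -1.8]), 'width': np.float64(21.3), 'gripper_force': np.float64(88.8)}
[334.7 289.8] [20.9 31.5] 76.0 [[478.0, -389.0]]
[129.2 206.8] [ 8.5 13.4] 45.0 [[351.0, 310.0]]
[244.7 200.8] [23.6 13. ] 20.6 [[629.0, 63.0]]
[ 54.4 195.2] [12.6 35.4] 71.6 [[221.0, 555.0]]
[277.5 163. ] [ 8. 11.] 90.0 [[911.0, 160.0]]
```

Call:
drive_tool --increments '[[[0,0,0,0.2,0,0.03,0],[0,0,0,0.4,0,0,0],[0,0,0,0.4,0,0,0],[0,0,0,0.4,0,0,0],[0,0,0,0.4,0,0,0]]]'

```text
clock: 31.05
position: [407.9, 42.4, 57.9]
tool_rot: [179.9, 0.1, -172.6]
ft_force: [-0.5, 0.1, -1.7]
width: 21.2
gripper_force: 88.8
```

Call:
drive_tool --increments '[[[0,0,0,0.4,0,0,0],[0,0,0,0.4,0,0,0],[0,0,0,0,0,-0.4,0],[0,0,0,0,0,-0.6,0],[0,0,0,0,0,-0.5,0]]]'

```text
clock: 31.55
position: [368.7, 37.2, 134.1]
tool_rot: [179.9, 0.2, -172.6]
ft_force: [1.3, 0.3, -2.5]
width: 21.1
gripper_force: 88.7
```

Run:
```python
from h import *
st()
crk(env.get_image("side"),(34,));crk(env.get_image("top"),(34,))
v=np.array([.506,.863]);u=np.array([.864,-.503]);c=np.array([480.8,-382.5])+1.5*v
print(c-245*u,c-134*u);plan(149.8,[*(c-245*u),120])
```

```text
{'clock': np.float64(31.6), 'position': array([368.7,  37.2, 134.1]), 'tool_rot': array([ 179.9,    0.2, -172.6]), 'ft_force': array([ 1.3,  0.3, -2.5]), 'width': np.float64(21.1), 'gripper_force': np.float64(88.7)}
[334.7 289.9] [21.1 31.5] 76.0 [[478.0, -389.0]]
[165.5 212.7] [12.5 27.9] 73.3 [[408.0, 197.0]]
[129.2 206.8] [ 8.5 13.4] 45.0 [[351.0, 310.0]]
[244.3 200.5] [24.3 13. ] 21.8 [[629.0, 65.0]]
[278. 163.] [ 8. 12.] 90.0 [[913.0, 158.0]]
[362.8 229.7] [20.7 20.6] 27.9 [[481.0, -383.0]]
[222.6 180.1] [20.4 20.3] 84.3 [[633.0, 69.0]]
[221.4 126.2] [14.3  8.9] 26.6 [[816.0, 79.0]]
[ 269.879  -257.9705] [ 365.783  -313.8035]
yaw 149.8 turn [0.022 0.044 4.371] shift [-1.234 -6.117  0.32 ]
```

Call:
drive_tool --increments '[[[0,0,0.88,0,0,0,0],[0,0,0.88,0,0,0,0],[0,0,0.87,0,0,0,0],[0,0,0.87,0,0,0,0],[0,0,0.87,0,0,0,0]]]'

```text
clock: 32.15
position: [368.7, 37.2, 131.6]
tool_rot: [179.9, -0.0, 149.5]
ft_force: [0.1, 0.1, -2.4]
width: 21.1
gripper_force: 88.8
```

Call:
drive_tool --increments '[[[0,0,0,-0.15,-0.7,0.04,0],[0,0,0,-0.14,-0.7,0.04,0],[0,0,0,-0.14,-0.7,0.04,0],[0,0,0,-0.14,-0.7,0.04,0],[0,0,0,-0.14,-0.7,0.04,0]]]'

```text
clock: 32.65
position: [310.8, -132.7, 121.4]
tool_rot: [179.9, 0.0, 149.8]
ft_force: [1.9, -1.3, -2.9]
width: 20.9
gripper_force: 89.2
```

Call:
drive_tool --increments '[[[0,0,0,-0.14,-0.7,0.04,0],[0,0,0,-0.14,-0.7,0.04,0],[0,0,0,-0.14,-0.7,0.04,0],[0,0,0,-0.1,-0.52,0,0],[0,0,0,0,0,0,0]]]'

```text
clock: 33.15
position: [267.2, -259.7, 115.0]
tool_rot: [179.9, -0.0, 149.6]
ft_force: [0.5, 1.1, -2.2]
width: 20.9
gripper_force: 89.7
```

Run:
```python
from h import *
st();print(np.round(env.get_obs()["q"],0));plan(149.8,[269.9,-258,59])
```

```text
{'clock': np.float64(33.2), 'position': array([ 267.2, -259.7,  115. ]), 'tool_rot': array([179.9,  -0. , 149.6]), 'ft_force': array([ 0.5,  1.1, -2.2]), 'width': np.float64(20.9), 'gripper_force': np.float64(89.7)}
[-44. -20. -26.  84.   0. -14.]
yaw 149.8 turn [ 0.011 -0.003 -0.023] shift [-0.03   0.057  1.119]
```

Call:
drive_tool --increments '[[[0,0,-0.02,-0.03,0.06,0.3,0],[0,0,0,0,0,0.4,0],[0,0,0,0,0,0.3,0],[0,0,0,0,0,0.12,0],[0,0,0,0,0,0,0]]]'

```text
clock: 33.65
position: [271.3, -254.8, 58.8]
tool_rot: [179.9, -0.1, 150.1]
ft_force: [0.5, -0.1, -1.7]
width: 21.4
gripper_force: 89.7
```

Call:
drive_tool --increments '[[[0,0,0,0,0,0,0],[0,0,0,0,0,0,0]]]'

```text
clock: 33.85
position: [272.0, -256.2, 60.9]
tool_rot: [179.9, 0.1, 150.0]
ft_force: [0.6, -0.1, -2.5]
width: 20.9
gripper_force: 89.7
```

Run:
```python
from h import *
st();plan(149.8,[269.9,-258,59]);plan(149.8,[365.8,-313.8,59])
crk(env.get_image("side"),(34,));crk(env.get_image("top"),(34,))
```

```text
{'clock': np.float64(33.8), 'position': array([ 272. , -256.2,   60.9]), 'tool_rot': array([1.799e+02, 1.000e-01, 1.500e+02]), 'ft_force': array([ 0.6, -0.1, -2.5]), 'width': np.float64(20.9), 'gripper_force': np.float64(89.7)}
yaw 149.8 turn [0.012 0.012 0.023] shift [ 0.019 -0.052  0.037]
yaw 149.8 turn [0.012 0.012 0.023] shift [-2.2   -0.052  0.037]
[334.7 289.8] [20.9 31.5] 76.0 [[478.0, -389.0]]
[129.2 206.8] [ 8.5 13.4] 45.0 [[351.0, 310.0]]
[362.8 229.7] [20.7 20.6] 27.9 [[481.0, -383.0]]
[222.6 180.1] [20.4 20.3] 84.3 [[633.0, 69.0]]
[221.6 125.9] [14.5  9.5] 21.8 [[817.0, 78.0]]
```

Call:
drive_tool --increments '[[[0,0,0.02,-0.2,-0.05,0.04,0],[0,0,0,-0.35,0,0,0],[0,0,0,-0.35,0,0,0],[0,0,0,0,0,0,0]]]'

```text
clock: 34.35
position: [311.0, -282.3, 58.2]
tool_rot: [179.9, 0.1, 149.8]
ft_force: [-0.0, 0.4, -2.6]
width: 21.4
gripper_force: 89.5
```

Call:
drive_tool --increments '[[[0,0,0,-0.3,0,0,0],[0,0,0,-0.4,0,0,0],[0,0,0,-0.4,0,0,0],[0,0,0,-0.2,0,0,0],[0,0,0,0,0,0,0]]]'

```text
clock: 34.85
position: [365.9, -313.9, 58.0]
tool_rot: [179.9, 0.0, 149.8]
ft_force: [-1.1, 0.1, -2.5]
width: 20.9
gripper_force: 89.5
```

Run:
```python
from h import *
st();plan(149.8,[365.8,-313.8,59])
crk(env.get_image("side"),(34,))
```

```text
{'clock': np.float64(34.8), 'position': array([ 365.9, -313.9,   58. ]), 'tool_rot': array([179.9,   0. , 149.8]), 'ft_force': array([-1.1,  0.1, -2.5]), 'width': np.float64(20.9), 'gripper_force': np.float64(89.5)}
yaw 149.8 turn [0.014 0.001 0.001] shift [ 0.003  0.001 -0.021]
[334.7 289.8] [20.9 31.5] 76.0 [[478.0, -389.0]]
[129.5 206.5] [ 8.5 12.7] 45.0 [[352.0, 311.0]]
[ 32.1 202.2] [13.6 17.1] 71.6 [[151.0, 566.0]]
[244.4 200.3] [25.  12.3] 18.4 [[631.0, 66.0]]
```

Lift, then back off, raise, and turn slowly.

Call:
drive_tool --increments '[[[0,0,0,0,0,-0.1,0],[0,0,0,0,0,-0.15,0],[0,0,0,0,0,-0.25,0],[0,0,0,0,0,-0.35,0],[0,0,0,0,0,-0.35,0]]]'

```text
clock: 35.4
position: [365.1, -313.6, 120.1]
tool_rot: [179.9, 0.1, 149.8]
ft_force: [-0.0, 0.2, -2.4]
width: 20.7
gripper_force: 89.4
```

Call:
drive_tool --increments '[[[0,0,0,0,0,-0.25,0],[0,0,0,0,0,-0.15,0],[0,0,0,0,0,0,0]]]'

```text
clock: 35.7
position: [365.6, -314.0, 139.6]
tool_rot: [179.9, 0.1, 149.8]
ft_force: [0.2, 0.4, -3.3]
width: 21.5
gripper_force: 89.4
```

Run:
```python
from h import *
st();crk(env.get_image("side"),(34,94))
s=np.array([640.8,-4.6]);a=np.radians(7.4);g=s-134*np.array([np.cos(a),np.sin(a)]);print(g);plan(187.4,[*g,117])
```

```text
{'clock': np.float64(35.7), 'position': array([ 365.6, -314. ,  139.6]), 'tool_rot': array([1.799e+02, 1.000e-01, 1.498e+02]), 'ft_force': array([ 0.2,  0.4, -3.3]), 'width': np.float64(21.5), 'gripper_force': np.float64(89.4)}
[338.1 267.7] [20.9 32.7] 76.0 [[554.0, -348.0], [491.0, -383.0]]
[129.2 206.8] [ 8.5 13.4] 45.0 [[351.0, 310.0], [303.0, 223.0]]
[ 31.3 202.5] [13.7 15.4] 68.2 [[148.0, 566.0], [117.0, 460.0]]
[244.3 200.5] [24.5 12.9] 21.0 [[630.0, 65.0], [560.0, -2.0]]
[507.91606424 -21.85860994]
yaw 187.4 turn [ 0.009  0.012 -4.375] shift [-3.579  5.423  0.431]
```

Call:
drive_tool --increments '[[[0,0,-0.2,0,0,0,0],[0,0,-0.35,0,0,0,0],[0,0,-0.45,0,0,0,0],[0,0,-0.45,0,0,0,0],[0,0,-0.45,0,0,0,0]]]'

```text
clock: 36.25
position: [365.0, -313.5, 137.3]
tool_rot: [179.9, -0.0, 166.4]
ft_force: [-0.1, -0.3, -3.1]
width: 21.2
gripper_force: 89.5
```

Call:
drive_tool --increments '[[[0,0,-0.45,0,0,0,0],[0,0,-0.45,0,0,0,0],[0,0,-0.45,0,0,0,0],[0,0,-0.45,0,0,0,0],[0,0,-0.45,0,0,0,0]]]'

```text
clock: 36.75
position: [365.0, -313.5, 137.3]
tool_rot: [179.9, 0.0, -174.3]
ft_force: [-0.2, 0.3, -2.2]
width: 21.2
gripper_force: 89.5
```

Call:
drive_tool --increments '[[[0,0,-0.22,0,0,0,0],[0,0,0,0,0,0,0],[0,0,0,-0.12,0.18,0,0],[0,0,0,-0.24,0.36,0,0],[0,0,0,-0.24,0.36,0,0]]]'

```text
clock: 37.25
position: [389.5, -264.2, 138.0]
tool_rot: [179.9, 0.1, -172.7]
ft_force: [0.7, -0.5, -2.2]
width: 21.0
gripper_force: 89.5
```

Call:
drive_tool --increments '[[[0,0,0,-0.24,0.36,0,0],[0,0,0,-0.24,0.36,0,0],[0,0,0,-0.24,0.36,0,0],[0,0,0,-0.24,0.36,0,0],[0,0,0,-0.24,0.36,0,0]]]'

```text
clock: 37.75
position: [437.5, -166.7, 138.4]
tool_rot: [179.9, 0.1, -172.7]
ft_force: [0.4, -0.5, -2.8]
width: 21.0
gripper_force: 89.5
```

Call:
drive_tool --increments '[[[0,0,0,-0.24,0.36,0,0],[0,0,0,-0.24,0.36,0,0],[0,0,0,-0.24,0.36,0,0],[0,0,0,-0.24,0.36,0,0],[0,0,0,-0.2,0.3,0,0]]]'

```text
clock: 38.25
position: [483.9, -72.8, 138.5]
tool_rot: [179.9, 0.1, -172.6]
ft_force: [0.9, 0.6, -1.9]
width: 20.9
gripper_force: 89.6
```

Run:
```python
from h import *
st();plan(187.4,[507.9,-21.9,117])
crk(env.get_image("side"),(34,104))
```

```text
{'clock': np.float64(38.2), 'position': array([483.9, -72.8, 138.5]), 'tool_rot': array([ 1.799e+02,  1.000e-01, -1.726e+02]), 'ft_force': array([ 0.9,  0.6, -1.9]), 'width': np.float64(20.9), 'gripper_force': np.float64(89.6)}
yaw 187.4 turn [ 0.01   0.01  -0.004] shift [-0.608  0.949  0.431]
[129.5 206.5] [ 8.5 12.7] 45.0 [[352.0, 311.0], [296.0, 210.0]]
[269.8 197.7] [31.3 14.8] 10.8 [[700.0, 16.0], [612.0, -58.0]]
[ 60.9 193.2] [12.3 21.8] 71.6 [[243.0, 551.0], [197.0, 429.0]]
[277.5 163. ] [ 8. 11.] 90.0 [[911.0, 160.0], [804.0, 73.0]]
```

Call:
drive_tool --increments '[[[0,0,0,-0.22,0.34,0,0],[0,0,0,-0.2,0.3,0.1,0],[0,0,0,-0.12,0.2,0.2,0],[0,0,0,-0.05,0.08,0.2,0],[0,0,0,0,0,0.2,0]]]'

```text
clock: 38.8
position: [506.7, -24.7, 102.6]
tool_rot: [179.9, 0.0, -172.6]
ft_force: [0.5, -0.6, -2.0]
width: 21.0
gripper_force: 89.7
```

Call:
drive_tool --increments '[[[0,0,0,0,0,0.2,0],[0,0,0,0,0,0.2,0],[0,0,0,0,0,0.1,0],[0,0,0,0,0,0,0],[0,0,0,0,0,0,0]]]'

```text
clock: 39.3
position: [507.2, -25.3, 79.2]
tool_rot: [179.9, 0.1, -172.7]
ft_force: [-1.2, -0.4, -2.2]
width: 21.2
gripper_force: 89.7
```

Run:
```python
from h import *
st();plan(187.4,[507.9,-21.9,57.5])
crk(env.get_image("side"),(34,46));crk(env.get_image("top"),(34,46))
```

```text
{'clock': np.float64(39.3), 'position': array([507.2, -25.3,  79.2]), 'tool_rot': array([ 1.799e+02,  1.000e-01, -1.727e+02]), 'ft_force': array([-1.2, -0.4, -2.2]), 'width': np.float64(21.2), 'gripper_force': np.float64(89.7)}
yaw 187.4 turn [ 0.007  0.014 -0.007] shift [-0.023  0.066  0.433]
[129.2 206.8] [ 8.5 13.4] 45.0 [[351.0, 310.0], [341.0, 293.0]]
[265.  205.5] [25.8 13.1] 17.4 [[653.0, -5.0], [638.0, -17.0]]
[ 59.4 193.7] [12.3 25. ] 71.6 [[238.0, 552.0], [230.0, 531.0]]
[277.5 162.5] [11.  9.] 0.0 [[915.0, 162.0], [896.0, 147.0]]
[208.1 105.8] [15.6 31.7] 17.1 [[1158.0, 822.0], [1136.0, 796.0]]
[155.5 262.6] [22.2  6.4] 66.8 [[365.0, 272.0], [365.0, 269.0]]
[220.5 180.5] [21. 17.] 90.0 [[632.0, 76.0], [629.0, 75.0]]
[246.5 169. ] [ 6. 19.] 90.0 [[672.0, -8.0], [669.0, -8.0]]
```

Call:
drive_tool --increments '[[[0,0,0,-0.02,0.05,0,0],[0,0,0,0,0.04,0,0],[0,0,0,0,0,0.12,0],[0,0,0,0,0,0.12,0],[0,0,0,0,0,0.1,0]]]'

```text
clock: 39.9
position: [507.3, -20.5, 61.1]
tool_rot: [179.9, 0.1, -172.6]
ft_force: [0.3, -0.0, -2.7]
width: 21.2
gripper_force: 89.7
```

Call:
drive_tool --increments '[[[0,0,0,0,0,0.09,0],[0,0,0,0,0,0,0]]]'

```text
clock: 40.1
position: [507.0, -20.5, 56.4]
tool_rot: [179.9, 0.0, -172.6]
ft_force: [-0.0, -0.7, -2.8]
width: 20.9
gripper_force: 89.6
```

Run:
```python
from h import *
st();plan(187.4,[507.9,-21.9,57.5])
crk(env.get_image("side"),(34,))
```

```text
{'clock': np.float64(40.1), 'position': array([507. , -20.5,  56.4]), 'tool_rot': array([ 179.9,    0. , -172.6]), 'ft_force': array([-0. , -0.7, -2.8]), 'width': np.float64(20.9), 'gripper_force': np.float64(89.6)}
yaw 187.4 turn [ 0.009  0.002 -0.005] shift [-0.013 -0.03  -0.021]
[265.  208.3] [22.7 13.3] 20.6 [[641.0, -16.0]]
[129.2 206.8] [ 8.5 13.4] 45.0 [[351.0, 310.0]]
[ 59.3 193.8] [12.3 25.3] 71.6 [[237.0, 552.0]]
[277.5 163. ] [ 8. 11.] 90.0 [[911.0, 160.0]]
[208.6 109.3] [14.8 24.1] 26.6 [[1127.0, 783.0]]
```

Call:
drive_tool --increments '[[[0,0,0,0.2,0,0,0],[0,0,0,0.4,0,0,0],[0,0,0,0.4,0,0,0],[0,0,0,0.4,0,0,0],[0,0,0,0.4,0,0,0]]]'

```text
clock: 40.65
position: [417.0, -32.2, 57.4]
tool_rot: [179.9, 0.1, -172.6]
ft_force: [0.6, 0.5, -2.7]
width: 21.1
gripper_force: 89.6
```

Call:
drive_tool --increments '[[[0,0,0,0.4,0,0,0],[0,0,0,0.4,0,0,0],[0,0,0,0,0,-0.4,0],[0,0,0,0,0,-0.5,0],[0,0,0,0,0,-0.2,0]]]'

```text
clock: 41.15
position: [378.8, -37.4, 114.5]
tool_rot: [180.0, 0.3, -172.6]
ft_force: [-0.4, -0.2, -2.0]
width: 20.9
gripper_force: 89.6
```

Run:
```python
from h import *
st();plan(168.7,[457.3,-82.3,75])
crk(env.get_image("side"),(34,))
im=env.get_image("top");crk(im,(34,))
t=np.load("top1.npy",allow_pickle=True).item();d=cv2.absdiff(im["color"],t["color"]).max(2)
print("pan region diff",(d[185:275,105:190]>40).sum())
```

```text
{'clock': np.float64(41.2), 'position': array([378.8, -37.4, 114.5]), 'tool_rot': array([ 180. ,    0.3, -172.6]), 'ft_force': array([-0.4, -0.2, -2. ]), 'width': np.float64(20.9), 'gripper_force': np.float64(89.6)}
yaw 168.7 turn [0.008 0.033 2.17 ] shift [-1.715 -0.573  0.79 ]
[264.  207.6] [25.8 12.8] 17.4 [[641.0, -11.0]]
[129.5 206.5] [ 8.5 12.7] 45.0 [[352.0, 311.0]]
[170.9 209.7] [14.9 38.4] 62.7 [[431.0, 198.0]]
[244.3 200.5] [24.5 12.9] 21.0 [[630.0, 65.0]]
[ 51.2 196.5] [13.4 42.8] 73.8 [[210.0, 555.0]]
[278. 163.] [ 8. 12.] 90.0 [[913.0, 158.0]]
[222.6 180.1] [20.4 20.3] 84.3 [[633.0, 69.0]]
[245.8 177.5] [20.2 20.3] 82.9 [[643.0, -6.0]]
pan region diff 0
```

Call:
drive_tool --increments '[[[0,0,0.73,0,0,0,0],[0,0,0.72,0,0,0,0],[0,0,0.72,0,0,0,0],[0,0,0,-0.6,-0.2,0,0],[0,0,0,-0.6,-0.2,0,0]]]'

```text
clock: 41.75
position: [433.6, -68.7, 111.2]
tool_rot: [179.9, 0.0, 168.8]
ft_force: [0.6, 0.4, -1.1]
width: 20.8
gripper_force: 89.6
```

Call:
drive_tool --increments '[[[0,0,0,-0.51,-0.17,0.3,0],[0,0,0,0,0,0.4,0],[0,0,0,0,0,0.2,0],[0,0,0,0,0,0,0],[0,0,0,0,0,0,0]]]'

```text
clock: 42.25
position: [456.5, -81.6, 67.3]
tool_rot: [179.9, 0.1, 168.7]
ft_force: [0.2, -0.1, -0.7]
width: 21.0
gripper_force: 89.5
```

Run:
```python
from h import *
st();plan(168.7,[457.3,-82.3,50.2])
```

```text
{'clock': np.float64(42.2), 'position': array([456.5, -81.6,  67.3]), 'tool_rot': array([1.799e+02, 1.000e-01, 1.687e+02]), 'ft_force': array([ 0.2, -0.1, -0.7]), 'width': np.float64(21.0), 'gripper_force': np.float64(89.5)}
yaw 168.7 turn [0.011 0.007 0.004] shift [-0.019 -0.01   0.343]
```

Call:
drive_tool --increments '[[[0,0,0,-0.02,-0.01,0.15,0],[0,0,0,0,0,0.1,0],[0,0,0,0,0,0.08,0],[0,0,0,0,0,0.02,0],[0,0,0,0,0,0,0]]]'

```text
clock: 42.75
position: [457.7, -82.5, 50.2]
tool_rot: [179.9, 0.1, 168.7]
ft_force: [-3.0, 0.9, 3.1]
width: 21.1
gripper_force: 90.0
```

Contact; release and withdraw upwards.

Call:
drive_tool --increments '[[[0,0,0,0,0,0,50],[0,0,0,0,0,0,80],[0,0,0,0,0,0,80],[0,0,0,0,0,0,80],[0,0,0,0,0,-0.4,80]]]'

```text
clock: 43.25
position: [456.4, -82.3, 67.7]
tool_rot: [179.9, -0.2, 168.7]
ft_force: [-0.3, 0.1, 0.4]
width: 68.7
gripper_force: 0.0
```

Call:
drive_tool --increments '[[[0,0,0,0,0,-0.8,80],[0,0,0,0,0,-0.8,80],[0,0,0,0,0,-0.8,80],[0,0,0,0.6,0,-0.6,80],[0,0,0,0.8,0,0,80]]]'

```text
clock: 43.75
position: [390.0, -69.3, 223.3]
tool_rot: [179.9, 0.4, 168.7]
ft_force: [-0.7, 0.6, 0.3]
width: 68.2
gripper_force: 0.0
```

Call:
drive_tool --increments '[[[0,0,0,0.8,0,0,80],[0,0,0,0,0,0,80],[0,0,0,0,0,0,80],[0,0,0,0,0,0,80],[0,0,0,0,0,0,80]]]'

```text
clock: 44.25
position: [350.2, -61.3, 219.3]
tool_rot: [179.9, 0.0, 168.7]
ft_force: [0.8, 0.4, -0.2]
width: 68.6
gripper_force: 0.0
```

Run:
```python
from h import *
st()
im=env.get_image("top");t=np.load("top1.npy",allow_pickle=True).item();z=np.load("top0.npy",allow_pickle=True).item()
D=lambda a,b,s:(cv2.absdiff(a["color"],b["color"]).max(2)[s]>40).sum()
print("pan vs top1",D(im,t,np.s_[185:275,105:190]),"mat vs top0",D(im,z,np.s_[175:265,250:302]),"gate vs top0",D(im,z,np.s_[150:195,90:170]),"jar",D(im,z,np.s_[150:175,280:305]))
crk(im,(34,))
s=env.get_image("side");s0=np.load("side0.npy",allow_pickle=True).item();d=cv2.absdiff(s["color"],s0["color"]).max(2)>40
print("side lifter",d[222:275,210:305].sum())
h=cv2.cvtColor(im["color"],cv2.COLOR_BGR2HSV).astype(int);m=((h[...,0]<18)&(h[...,1]>90)&(h[...,2]<140)&(h[...,2]>40)).astype(np.uint8)
for n,i in(("now",im),("t0",z)):
    h=cv2.cvtColor(i["color"],cv2.COLOR_BGR2HSV).astype(int);m=((h[...,0]<18)&(h[...,1]>90)&(h[...,2]<140)&(h[...,2]>40)).astype(np.uint8)[215:255,255:290]
    M=cv2.moments(m,True);print(n,M["m00"],M["m10"]/max(M["m00"],1)+255,M["m01"]/max(M["m00"],1)+215)
```

```text
{'clock': np.float64(44.2), 'position': array([350.2, -61.3, 219.3]), 'tool_rot': array([179.9,   0. , 168.7]), 'ft_force': array([ 0.8,  0.4, -0.2]), 'width': np.float64(68.6), 'gripper_force': np.float64(0.0)}
pan vs top1 0 mat vs top0 623 gate vs top0 44 jar 0
[222.6 180.1] [20.4 20.3] 84.3 [[633.0, 69.0]]
[245.8 177.5] [20.2 20.3] 82.9 [[643.0, -6.0]]
side lifter 518
now 78.0 269.06410256410254 234.42307692307693
t0 77.0 269.53246753246754 234.85714285714286
```

Run:
```python
from h import *
im=env.get_image("top");z=np.load("top0.npy",allow_pickle=True).item()
for i in(z,im):
    v=(i["color"].max(2)<40).astype(np.uint8)[160:185,140:170];M=cv2.moments(v,True);print("gate post",M["m00"],M["m10"]/M["m00"],M["m01"]/M["m00"])
w=wrist("wf");h=w["color"]
def px(p):
    T=np.linalg.inv(wT(w));c=T[:3,:3]@np.array(p,float)+T[:3,3];f=192/np.tan(np.radians(w["vfov"]/2));r=np.hypot(c[0],c[1]);t=np.arctan2(r,c[2]);return w["cx"]+f*t*c[0]/r,w["cy"]+f*t*c[1]/r
u=np.array([np.cos(np.radians(-11.3)),np.sin(np.radians(-11.3))]);g=np.array([456.3,-83.2]);n=np.array([-u[1],u[0]])
for d in(60,100,130,165):  # blade bright at centre, black beside it
    print(d,[int(h[int(round(px([*(g+d*u+k*n),8])[1])),int(round(px([*(g+d*u+k*n),8])[0]))].max()) for k in(-24,-10,0,10,24)])
```

```text
gate post 47.0 9.425531914893616 12.25531914893617
gate post 47.0 9.425531914893616 12.25531914893617
60 [19, 51, 67, 67, 20]
100 [18, 157, 152, 155, 18]
130 [20, 154, 149, 154, 20]
165 [19, 156, 153, 157, 19]
```

Gate is back at its starting spot, and the lifter lies straight on its mat; handing in.

```bash
python3 -c "
from h import *
print(env.hand_in())"
```

```text
the job is handed in; nothing more can be done
None
```

I handed the job in at about 44 s, with no verdict shown. The three chestnuts I could see are in the pan on its board, the gate is shut, both crackers lie side by side on the serving rack, the lifter is back on its mat and the jar is unmoved. Under the hopper the pan's near edge rested on the board's edge (about 4° tilt), because there was no room to stand it wholly on the counter.

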